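Scan two resin blocks on two faces and put them back exchanged

ROBOT

A 6-joint arm with a two-finger parallel gripper is mounted at the origin on the work surface. World frame = base frame: x ahead of the robot, y to its left, z up, the work surface at z = 0. Lengths are in mm, angles in rad, forces in N, time in s.
With the tool pointing down it reaches from about 400 to 825 mm from the base axis. Payload 7 kg.
Tool frame: the origin (TCP) lies midway between the tips of the shut fingers; the grasp point (between the pads) lies ctrl.grip_point_offset behind it (ctrl.grip_point_offset is the distance from the TCP to the grasp point, in mm); z points along the fingers, y is the line along which they close (so a half turn about z gives the same grasp; the last joint's range is limited). The gripper opens to 88 mm and grips with 3 to 60 N. Pads are 19 mm wide; open, the fingers measure 130 mm over their backs; the gripper's body (78 mm by 193 mm) begins 47 mm behind the grasp point.
Start: joints at [-0.873, 0.359, 0.012, 0, -1.224, -0.288], TCP at [268.909, -619.099, 226.561] pointing down, gripper open.
Joint ranges: [-3.07, 3.07], [-1.43, 2.12], [-1.02, 1.25], [-3.03, 1.67], [-3.05, -0], [-3.03, 3.03]. Speed limits (rad/s): [2.39, 2.39, 3.01, 3.14, 3.14, 3.14].

INTERFACE

Orientations are given as a 3x3 rotation matrix whose columns are the frame's x, y, z axes.
In Python, from plant import ctrl gives the robot as it stands.
- The arm moves only by the shell command python3 -m jog 'ROWS' [OPENING] [FORCE]. ROWS is a JSON object of lists of equal length, an entry for each row: "xyz": the shift along the tool's x, y, z in cm, a list of three; "dr": the turn, a rotation vector about the tool's x, y, z in rad, a list of three. In form: {"xyz": [[x, y, z], ...], "dr": [[rx, ry, rz], ...]}. A call has 1 to 5 rows; each row shifts and turns the commanded pose from where the row before left it, along the tool's axes as they then stand; what a row does not reach is not made up. A row lasts 1/10 s, in which the tool goes at most 50 mm and 8.59 degrees, less where a joint would pass 70% of its speed; a pose out of reach is approached as far as the arm can. A call is refused whole if a number of a shift passes 5 or a number of a turn 0.15, either way. A call with a gripper value outside its range is refused whole. OPENING is the finger opening in cm, from 0 to 8.76, set as the call begins (- or left out, the last holds). The fingers move at their own pace and stop on an object; FORCE is the grip in N (left out, the last holds). Time passes only in rows, so rows that do not move let the fingers close. It gives the time, the measured TCP pose, the force, the opening and the grip force at its end, in the units of the state.
- ctrl.get_obs(): the state, without advancing time (a new reading comes with each control period).
- ctrl.get_image(name): name is "scene" or "top" or "wrist"; returns the picture (420x560x3 uint8, red, green, blue); there is no depth.
- ctrl.camera_params(name): a dict with "K" (3x3 intrinsics, pixels), "dist" ([k1, k2, p1, p2, k3] as OpenCV has them; the pictures are not rectified), "R" (3x3) and "t" (3): a world point X has camera coordinates R X + t. Camera axes: x right, y down, z forward; pixel columns grow to the right and rows downward; lengths in mm; the calibration is good to about 2 mm. A picture is of the moment at which its call begins: read the wrist's pose just before it. camera_params takes no time and is no camera call; for the wrist camera it gives the pose at the moment of the call.
- ctrl.finish_job(): hands the job in; it is judged then, once.
The state is a dict: "time": time; "joint_pos": joint angles; "joint_vel": joint speeds; "tau": joint torques, N m; "tool_pos": TCP position; "ee_rot": TCP orientation; "ft_force": force on the tool from outside, world axes, zero at the start; "torque": the same for the moment, N m; "opening": finger opening in mm; "gripper_force": force on a finger pad.
Only numpy, scipy, OpenCV 4.12 (cv2) and the standard library are available. Lean on these libraries where they do the work, as an engineer would, in place of code of your own. Each camera call takes 0.05 s, during which the arm holds its last target. There are 200 camera calls.

TASK

Clear the small sample pots off the scanner's plate and stand them in the tray. Then scan the two resin blocks, the longer one first: stand it on the plate with a long side flush against the scanner's upright bar and press the scan button while it stands there untouched, turn it a quarter so that an end is flush against the bar and press again; do the same with the shorter one. The blocks were put on each other's mats, so finish with each one upright in the middle of the mat that the other started on, and do not disturb the red-lidded jar, the glass dish and the small bottle behind the scanner.

Things in the scene. Friction and masses are not known exactly. Their poses are not given: they have to be found in the camera images.
- long_block: the longer specimen block: amber resin 70 (its x) x 40 (y) x 30 mm tall, with an upright aluminium grip tab centred on top, 28 long (x) x 10 thick (y) x 30 mm tall (60 mm tall in all); about 0.12 kg. Origin: centre of its underside; z up. Its long sides face its +y and -y, its ends +x and -x; it is the same turned half round. Starts upright on mat_long
- short_block: the shorter specimen block: as long_block but 52 (x) x 40 (y) x 30 mm, with the same tab. Starts upright on mat_short
- mat_long: fixed flat black rubber mat, 85 (x) x 115 (y) x 3 mm thick, on which long_block starts, and short_block must end. Origin: centre of its underside. The two mats look alike
- mat_short: fixed mat of the same kind, on which short_block starts, and long_block must end
- scanner: fixed contact scanner. Origin: on the bench. Aluminium plate 170 (x) x 270 (y) mm, its top 12 mm above the bench, from x = -95 to +75 mm and y = -135 to +135 mm; along its +x edge an upright grey bar 24 mm tall over the plate (top 36 mm over the bench), 40 mm deep, from x = 35 mm, with a flat glass face looking to -x (towards the robot), from y = -60 to +130 mm; a white housing of the same height and depth continues it from y = -132 to -62 mm
- scan_face (a point): point in the plane of the bar's face, at the middle of the bar's length (190 mm) and at the plate's top; x points into the bar (square to its face), y along the bar, z up
- scan_button_top (a point): centre of the top of the round scan button (28 mm across), which stands on the plate beside the working area; it is pressed straight down
- scan_button (a joint): travel of the scan button in m: 0 up, 0.006 fully down; a scan is taken beyond 0.004; its spring needs about 3 N
- tray: fixed shallow open tray, 130 (x) x 200 (y) x 22 mm, walls and floor 4 mm thick. Origin: centre of its underside. The bench between it and the robot is free to at least 0.37 m from the base (a pen, a calculator and forceps lie still nearer the base), so a block can be set aside there
- pot1: sample pot: short glass pot with a black lid, 32 mm across, 28 mm tall, 30 g, starts upright on the plate; one to three of pot1, pot2, pot3 are present. Origin: centre of its underside, z up
- pot2: sample pot: short glass pot with a black lid, 32 mm across, 28 mm tall, 30 g, starts upright on the plate; one to three of pot1, pot2, pot3 are present. Origin: centre of its underside, z up
- pot3: sample pot: short glass pot with a black lid, 32 mm across, 28 mm tall, 30 g, starts upright on the plate; one to three of pot1, pot2, pot3 are present. Origin: centre of its underside, z up
- jar: leave alone: jar with a red lid, 48 mm across, 55 mm tall. Origin: centre of its underside
- dish: leave alone: open glass dish 90 mm across, 15 mm tall. Origin: centre of its underside
- vial: leave alone: small bottle, 26 mm across, 50 mm tall. Origin: centre of its underside

How it is judged:
By the outcome, as a careful person would: the job done as asked, in the order asked, and still so for the second after the job is handed in, with the robot touching nothing.
Of pot1, pot2, pot3 only 1 to 3 are there at a start; the rules pass over those that are not, and their reading is None.
At some moment in a run one of long_block, short_block may be knocked a few centimetres aside while the robot is not near it.
Once in a run the grip may slacken for a moment while it holds something.
It also fails if it takes over 210 s, if anything falls off the work surface, if the arm or the gripper's body presses on something with over 40 N, if the wrist force passes 120 N, or if a joint passes its speed limit or range.

## Working session

There is one attempt and no reset: what is moved stays moved. The work goes in short steps, Python scripts to look and compute and a shell command to move; the robot and the scene stay as the last step left them, time stands still between calls to the robot, and variables do not carry over. Pictures are saved under pics/ and viewed, at most 17 in all, crops included, and the job is handed in when it is done.

```bash
ls; mkdir -p pics
cat > h.py <<'E'
import numpy as np, cv2
from plant import ctrl
def snap(n,f):
    p=ctrl.camera_params(n); im=ctrl.get_image(n); cv2.imwrite('pics/'+f,im[:,:,::-1]); return im,p
def ray(p,uv,z):
    "pixels -> world points on plane z"
    uv=np.asarray(uv,float).reshape(-1,1,2)
    n=cv2.undistortPoints(uv,np.array(p['K']),np.array(p['dist'])).reshape(-1,2)
    R=np.array(p['R']);t=np.array(p['t']).ravel()
    c=-R.T@t; d=np.c_[n,np.ones(len(n))]@R
    return c+d*((z-c[2])/d[:,2])[:,None]
def proj(p,X):
    R=np.array(p['R']);r=cv2.Rodrigues(R)[0]
    return cv2.projectPoints(np.asarray(X,float).reshape(-1,1,3),r,np.array(p['t'],float),np.array(p['K']),np.array(p['dist']))[0].reshape(-1,2)
E
python3 - <<'E'
from h import *
o=ctrl.get_obs();print(o['time'],o['tool_pos'],np.round(o['ee_rot'],3),o['opening'],ctrl.grip_point_offset)
a,_=snap('top','top0.png');snap('scene','scene0.png')
p=ctrl.camera_params('top');print(-np.array(p['R']).T@p['t'],p['K'],p['dist'])
E
```

```text
pics
0.0 [ 268.69890172 -618.67115615  225.64429921] [[-0.917 -0.398 -0.001]
 [-0.398  0.917  0.001]
 [ 0.     0.002 -1.   ]] 87.80538568222848 18.8
[ 509.55617595   20.70438474 1245.80715263] [[447.54084981   0.         281.76559837]
 [  0.         447.54084981 215.34751702]
 [  0.           0.           1.        ]] [-0.06211659  0.          0.          0.          0.        ]
```

View pics/top0.png

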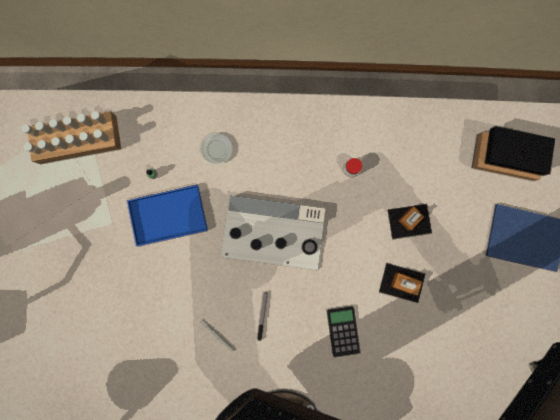

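View pics/scene0.png

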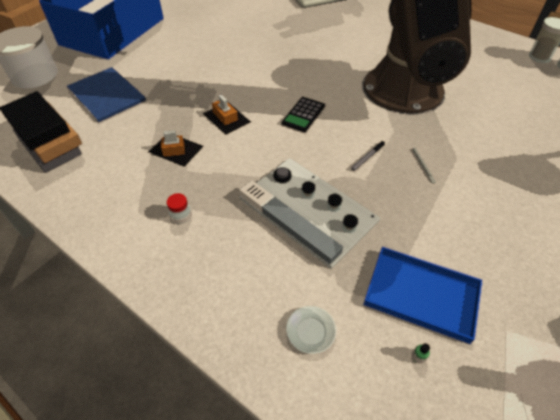

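The top view shows three pots at (236,233), (256,244) and (281,243), with the button at (310,247). The tray is at (167,214) and the mats with the blocks are at (410,221) and (402,283). The jar, dish and vial are behind the scanner.

```bash
cat > m.py <<'E'
from h import *
im=cv2.imread('pics/top0.png');p=ctrl.camera_params('top');hsv=cv2.cvtColor(im,cv2.COLOR_BGR2HSV)
def rects(m,box,z,name,amin=20):
    x0,y0,x1,y1=box;k=np.zeros_like(m);k[y0:y1,x0:x1]=m[y0:y1,x0:x1]
    for c in cv2.findContours(k,cv2.RETR_EXTERNAL,cv2.CHAIN_APPROX_NONE)[0]:
        if cv2.contourArea(c)<amin: continue
        w=ray(p,c.reshape(-1,2),z)[:,:2].astype(np.float32)
        (cx,cy),s,a=cv2.minAreaRect(w); print(name,np.round([cx,cy],1),np.round(s,1),'ang',round(a,1),'area',cv2.contourArea(c))
amb=cv2.inRange(hsv,(5,110,70),(22,255,255))
rects(amb,(380,190,440,310),30,'amber')
dark=cv2.inRange(hsv,(0,0,0),(180,255,60))
rects(dark,(380,190,440,310),3,'mat',300)
rects(cv2.inRange(hsv,(105,150,60),(125,255,255)),(110,170,220,260),11,'tray',300)
rects(dark,(220,215,330,265),40,'pot/button',40)
# plate: low saturation greyish
pl=cv2.inRange(hsv,(0,0,90),(180,40,255))
x0,y0,x1,y1=205,180,345,285
cv2.imwrite('pics/crop.png',cv2.resize(np.hstack([im[185:280,210:335],im[195:305,375:440][:95]]),None,fx=4,fy=4,interpolation=cv2.INTER_CUBIC)[:600,:800])
E
python3 m.py
```

```text
amber [ 418.3 -330. ] [76.3 43. ] ang 71.9 area 393.5
amber [ 595.4 -342.3] [42.6 57.3] ang 46.0 area 296.0
mat [ 419.1 -325.2] [111.7  82. ] ang 75.4 area 624.5
mat [ 591.1 -345.5] [ 82.1 111.6] ang 9.3 area 709.5
tray [592.1 331.6] [128.1 198.8] ang 13.8 area 3153.5
pot/button [514.3 -62.8] [36.1 38.1] ang 46.1 area 146.5
pot/button [517.2  80.5] [26.5 26.4] ang 28.0 area 73.0
pot/button [522.7  14.7] [24.2 24.2] ang 1.2 area 68.5
pot/button [546.8 137.9] [24.2 27. ] ang 1.3 area 74.0
```

View pics/crop.png

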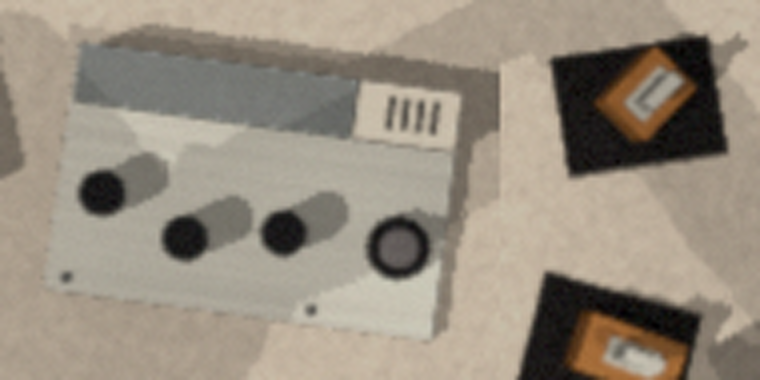

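The crop confirms the longer block sits on the nearer mat (418,-330) and the shorter on the far mat (595,-342). Next I work out the scanner pose and the move to a view point.

```bash
cat >> h.py <<'E'
def to(x,y,z,yaw=None):
    "tool-axis shift in cm (and tool-z turn) from measured pose to world TCP target; yaw = heading of tool y, deg"
    o=ctrl.get_obs();R=np.array(o['ee_rot']);d=R.T@(np.array([x,y,z])-o['tool_pos'])/10
    h=np.degrees(np.arctan2(R[1,1],R[0,1]))
    s='to',np.round(d,2).tolist(),'heading',round(h,1)
    if yaw is not None: s+=('turn z',round(-np.radians((yaw-h+90)%180-90),3))
    print(*s)
E
python3 - <<'E'
from h import *
p=ctrl.camera_params('top')
c=lambda q:np.array(q)/4+[210,185]
a=ray(p,[c((76,103)),c((357,138)),c((80,43)),c((460,93))],36)[:,:2]; b=ray(p,[c((47,285)),c((435,338))],12)[:,:2]
print(a,b,[np.degrees(np.arctan2(*(u-v))) for u,v in((a[0],a[1]),(a[2],a[3]),(b[0],b[1]))])
to(490,60,250)
E
```

```text
[[ 605.52643695  156.24082181]
 [ 586.00497473  -34.71044501]
 [ 646.48663644  154.77079582]
 [ 618.17625243 -104.12336488]] [[481.61863302 175.15532628]
 [451.1793086  -92.02568812]] [np.float64(5.837222246232689), np.float64(6.240566139220897), np.float64(6.499553957533297)]
to [-47.33, 53.45, -2.36] heading 113.5
```

```bash
R='' ; for i in 1 2 3; do python3 -m jog '{"xyz":[[-3.15,3.56,-0.16],[-3.15,3.56,-0.16],[-3.15,3.56,-0.16],[-3.15,3.56,-0.16],[-3.15,3.56,-0.16]],"dr":[[0,0,0],[0,0,0],[0,0,0],[0,0,0],[0,0,0]]}' 4.6 10; done
python3 -m jog '{"xyz":[[0,0,0],[0,0,0]],"dr":[[0,0,0],[0,0,0]]}'
python3 - <<'E'
from h import *
im,p=snap('wrist','w1.png');print(-np.array(p['R']).T@p['t'],np.round(p['R'],2))
to(490,60,250)
E
```

```text
time: 0.6
tool_pos: [342.4, -391.3, 234.2]
ee_rot: [[-0.917, -0.398, -0.0], [-0.398, 0.917, 0.0], [0.0, 0.001, -1.0]]
ft_force: [1.6, 1.0, 0.4]
opening: 53.4
gripper_force: 0.0
time: 1.1
tool_pos: [415.9, -165.2, 242.7]
ee_rot: [[-0.917, -0.398, 0.0], [-0.398, 0.917, 0.0], [-0.0, 0.0, -1.0]]
ft_force: [1.7, -0.8, 0.7]
opening: 45.9
gripper_force: 0.0
time: 1.6
tool_pos: [489.5, 61.0, 250.7]
ee_rot: [[-0.917, -0.399, 0.0], [-0.399, 0.917, 0.0], [-0.0, 0.0, -1.0]]
ft_force: [1.6, -0.9, 1.1]
opening: 46.1
gripper_force: 0.0
time: 1.8
tool_pos: [489.3, 59.9, 249.9]
ee_rot: [[-0.916, -0.4, -0.001], [-0.4, 0.916, -0.001], [0.001, 0.0, -1.0]]
ft_force: [-1.4, -0.1, 1.2]
opening: 45.9
gripper_force: 0.0
[416.53280529  27.51519769 407.21711186] [[-0.4   0.92 -0.  ]
 [ 0.88  0.38  0.29]
 [ 0.27  0.12 -0.96]]
to [-0.13, 0.06, 0.01] heading 113.5
```

View pics/w1.png

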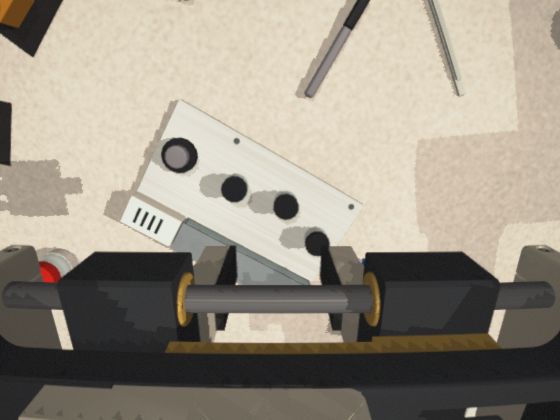

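The wrist view shows the pot lids at (234,188), (286,206) and (317,243). The button is at (179,155), and the plate's near corners are at (180,100) and (360,207).

Run:
```python
from h import *
im=cv2.imread('pics/w1.png');p=ctrl.camera_params('wrist');g=im.max(2)
k=np.zeros_like(g);k[90:262,130:335]=(g[90:262,130:335]<62)*255
for c in cv2.findContours(k,cv2.RETR_EXTERNAL,cv2.CHAIN_APPROX_NONE)[0]:
    if cv2.contourArea(c)<200: continue
    (x,y),r=cv2.minEnclosingCircle(c); w=ray(p,c.reshape(-1,2),40)[:,:2].astype(np.float32); q=cv2.minEnclosingCircle(w)
    print(np.round([x,y,r],1),np.round(q[0],1),round(q[1],1))
# plate outline edges: sample gradient along near edge and left edge
gr=cv2.cvtColor(im,cv2.COLOR_BGR2GRAY); hsv=cv2.cvtColor(im,cv2.COLOR_BGR2HSV)
for nm,(A,B) in {'near':((190,106),(352,203)),'rightside':((356,215),(335,255)),'left':((176,108),(145,175)),'face':((190,222),(300,280))}.items():
    A=np.array(A,float);B=np.array(B,float);t=(B-A)/np.linalg.norm(B-A);n=np.array([-t[1],t[0]]);P=[]
    for s in np.linspace(0,np.linalg.norm(B-A),60):
        L=np.array([cv2.getRectSubPix(im[:,:,0],(1,1),tuple(A+t*s+n*u))[0,0] for u in np.arange(-8,8.1,.5)],float)
        L=np.convolve(L,np.ones(3)/3,'valid');d=np.abs(np.diff(L));i=d.argmax();P.append(A+t*s+n*(-8+.5*(i+1.5)))
    P=np.array(P,np.float32);z=36 if nm=='face' else 12
    w=ray(p,P,z)[:,:2].astype(np.float32);vx,vy,x0,y0=cv2.fitLine(w,cv2.DIST_HUBER,0,.01,.01).ravel()
    res=np.abs((w-[x0,y0])@[-vy,vx]);print(nm,np.round([x0,y0],1),round(np.degrees(np.arctan2(vy,vx))%180,2),'res',np.median(res))
cv2.imwrite('pics/w1c.png',cv2.resize(im[90:290,100:380],None,fx=2.8,fy=2.8))
```

```text
[160.5 257.   30.8] [642.3 -41.7] 40.7
[320.6 247.6  17.5] [544.6 142.8] 24.0
[285.6 206.2  12.2] [513.4  78.8] 15.4
[233.7 188.8  12.4] [518.1  12.6] 15.2
[178.9 155.   17.6] [506.6 -60.4] 20.5
near [463.   34.4] 83.53 res 0.17398971
rightside [519.9 171. ] 172.63 res 0.5609688
left [504.7 -95. ] 173.61 res 0.82750237
face [583.1  39.7] 83.56 res 0.07244986
```

View pics/w1c.png

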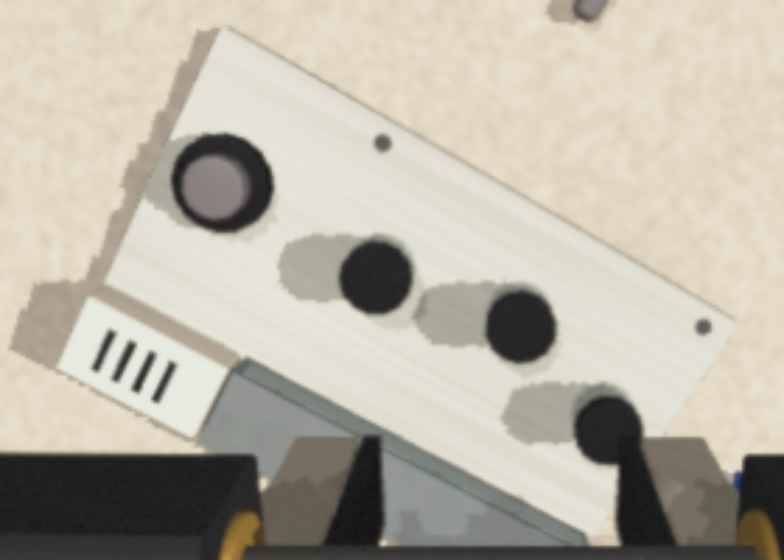

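The plate, the bar face and the pots are clear. Pot 1's lid is at about (316.8,243.6), partly behind a finger. Pot 1 is picked first.

Run:
```python
from h import *
p=ctrl.camera_params('wrist');w=ray(p,[[316.8,243.6]],40)[0];print(w)
print(ray(p,[[176.1,156.8]],30), ray(p,[[176.1,156.8]],24))
to(w[0],w[1],80);to(w[0],w[1],15)
```

```text
[542.60919041 134.98308672  40.        ]
[[511.88218288 -65.43961204  30.        ]] [[513.40305339 -66.90441893  24.        ]]
to [-7.96, 4.83, 17.0] heading 113.5
to [-7.97, 4.83, 23.5] heading 113.5
```

```bash
python3 -m jog '{"xyz":[[-2,1.2,4.2],[-2,1.2,4.2],[-2,1.2,4.2],[-2,1.2,4.2],[0,0,0.2]],"dr":[[0,0,0],[0,0,0],[0,0,0],[0,0,0],[0,0,0]]}' 4.6 10
python3 -m jog '{"xyz":[[0,0,2],[0,0,2],[0,0,1.5],[0,0,1],[0,0,0]],"dr":[[0,0,0],[0,0,0],[0,0,0],[0,0,0],[0,0,0]]}'
python3 -m jog '{"xyz":[[0,0,0],[0,0,0],[0,0,0],[0,0,0],[0,0,0]],"dr":[[0,0,0],[0,0,0],[0,0,0],[0,0,0],[0,0,0]]}' 2.5 12
python3 -c "
from h import *
to(552,368.5,80);to(552,368.5,9)"
```

```text
time: 2.35
tool_pos: [541.8, 133.3, 74.7]
ee_rot: [[-0.918, -0.397, -0.008], [-0.397, 0.918, -0.004], [0.009, -0.001, -1.0]]
ft_force: [-1.1, -0.7, -0.0]
opening: 46.0
gripper_force: 0.0
time: 2.85
tool_pos: [543.3, 133.5, 15.2]
ee_rot: [[-0.918, -0.397, -0.001], [-0.397, 0.918, -0.001], [0.001, -0.0, -1.0]]
ft_force: [0.6, -0.1, 0.1]
opening: 45.8
gripper_force: 0.0
time: 3.35
tool_pos: [544.4, 135.0, 16.6]
ee_rot: [[-0.917, -0.399, 0.001], [-0.399, 0.917, 0.0], [-0.001, -0.0, -1.0]]
ft_force: [-0.9, -2.1, 6.5]
opening: 31.3
gripper_force: 12.0
to [-10.02, 21.1, -6.33] heading 113.5
to [-10.01, 21.11, 0.77] heading 113.5
```

```bash
python3 -m jog '{"xyz":[[0,0,-1.5],[0,0,-2.5],[0,0,-2.5],[-1.6,3.5,0],[-1.6,3.5,0]],"dr":[[0,0,0],[0,0,0],[0,0,0],[0,0,0],[0,0,0]]}'
python3 -m jog '{"xyz":[[-1.7,3.5,0],[-1.7,3.5,0],[-1.7,3.5,0],[-1.7,3.6,0],[0,0,1.5]],"dr":[[0,0,0],[0,0,0],[0,0,0],[0,0,0],[0,0,0]]}'
python3 -c "
from h import *
to(552,368.5,8)"
```

```text
time: 3.85
tool_pos: [545.8, 212.5, 82.1]
ee_rot: [[-0.918, -0.397, 0.002], [-0.397, 0.918, 0.002], [-0.003, 0.001, -1.0]]
ft_force: [1.4, 0.2, 0.0]
opening: 31.3
gripper_force: 12.0
time: 4.35
tool_pos: [552.7, 374.0, 67.2]
ee_rot: [[-0.916, -0.402, 0.004], [-0.402, 0.916, 0.004], [-0.005, 0.002, -1.0]]
ft_force: [-0.4, -1.3, -1.1]
opening: 31.4
gripper_force: 12.0
to [0.32, -0.48, 5.92] heading 113.7
```

```bash
python3 -m jog '{"xyz":[[0.2,-0.3,2],[0,0,2],[0,0,1],[0,0,0.8],[0,0,0]],"dr":[[0,0,0],[0,0,0],[0,0,0],[0,0,0],[0,0,0]]}'
python3 -m jog '{"xyz":[[0,0,0],[0,0,0],[0,0,0],[0,0,0],[0,0,-1]],"dr":[[0,0,0],[0,0,0],[0,0,0],[0,0,0],[0,0,0]]}' 4.6
python3 -m jog '{"xyz":[[0,0,-3],[0,0,-4],[0,0,0],[0,0,0]],"dr":[[0,0,0],[0,0,0],[0,0,0],[0,0,0]]}'
python3 -c "
from h import *
snap('top','top1.png')
to(518.1,12.6,80);to(518.1,12.6,15)"
```

```text
time: 4.85
tool_pos: [550.9, 364.5, 7.3]
ee_rot: [[-0.917, -0.398, -0.0], [-0.398, 0.917, -0.0], [0.0, -0.0, -1.0]]
ft_force: [-0.4, -0.0, -0.2]
opening: 31.3
gripper_force: 12.0
time: 5.35
tool_pos: [550.1, 364.0, 16.7]
ee_rot: [[-0.917, -0.398, -0.002], [-0.398, 0.917, -0.002], [0.002, -0.001, -1.0]]
ft_force: [-0.7, 0.2, -0.2]
opening: 46.1
gripper_force: 0.0
time: 5.75
tool_pos: [551.4, 365.4, 89.8]
ee_rot: [[-0.917, -0.398, 0.002], [-0.398, 0.917, 0.003], [-0.003, 0.002, -1.0]]
ft_force: [0.4, -0.1, -0.5]
opening: 45.6
gripper_force: 0.0
to [17.02, -31.0, 0.8] heading 113.5
to [17.02, -31.01, 7.3] heading 113.5
```

```bash
python3 -m jog '{"xyz":[[2.13,-3.88,0],[2.13,-3.88,0],[2.13,-3.88,0],[2.13,-3.88,0],[2.13,-3.88,0]],"dr":[[0,0,0],[0,0,0],[0,0,0],[0,0,0],[0,0,0]]}'
python3 -m jog '{"xyz":[[2.13,-3.88,0],[2.13,-3.88,0],[2.13,-3.88,0],[0,0,0],[0,0,0]],"dr":[[0,0,0],[0,0,0],[0,0,0],[0,0,0],[0,0,0]]}'
python3 -m jog '{"xyz":[[0,0,2.5],[0,0,2.3],[0,0,1.5],[0,0,1],[0,0,0]],"dr":[[0,0,0],[0,0,0],[0,0,0],[0,0,0],[0,0,0]]}'
python3 -m jog '{"xyz":[[0,0,0],[0,0,0],[0,0,0],[0,0,0],[0,0,0]],"dr":[[0,0,0],[0,0,0],[0,0,0],[0,0,0],[0,0,0]]}' 2.5 12
python3 -c "
from h import *
to(574,281,80);to(574,281,8)"
```

```text
time: 6.3
tool_pos: [529.3, 142.3, 86.7]
ee_rot: [[-0.917, -0.399, -0.002], [-0.399, 0.917, -0.001], [0.002, -0.0, -1.0]]
ft_force: [0.7, -0.4, 0.3]
opening: 46.3
gripper_force: 0.0
time: 6.8
tool_pos: [517.6, 10.8, 87.0]
ee_rot: [[-0.918, -0.396, -0.001], [-0.396, 0.918, -0.0], [0.001, 0.0, -1.0]]
ft_force: [0.9, 0.8, -0.5]
opening: 46.3
gripper_force: 0.0
time: 7.3
tool_pos: [517.8, 12.8, 13.4]
ee_rot: [[-0.917, -0.4, -0.002], [-0.4, 0.917, -0.001], [0.002, -0.0, -1.0]]
ft_force: [-0.1, -0.1, 0.3]
opening: 45.7
gripper_force: 0.0
time: 7.8
tool_pos: [518.4, 12.2, 14.9]
ee_rot: [[-0.917, -0.398, 0.001], [-0.398, 0.917, 0.0], [-0.001, 0.0, -1.0]]
ft_force: [-0.9, 0.4, 1.2]
opening: 31.3
gripper_force: 12.0
to [-15.81, 22.44, -6.49] heading 113.5
to [-15.8, 22.44, 0.71] heading 113.5
```

View pics/top1.png

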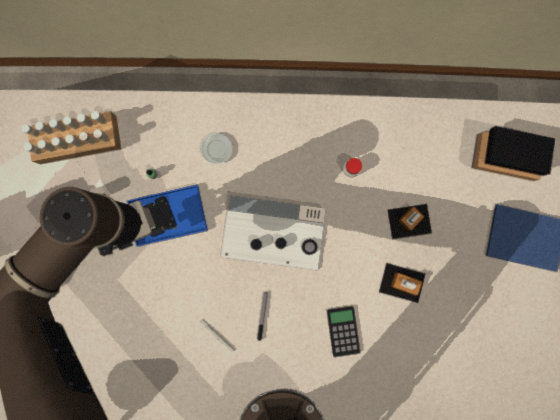

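Pot 1 is off the plate and the two others still stand there at (256,244) and (281,243). The blocks have not moved.

```bash
python3 -m jog '{"xyz":[[0,0,-2.5],[0,0,-3.5],[0,0,-1],[-2.63,3.74,0],[-2.63,3.74,0]],"dr":[[0,0,0],[0,0,0],[0,0,0],[0,0,0],[0,0,0]]}'
python3 -m jog '{"xyz":[[-2.63,3.74,0],[-2.63,3.74,0],[-2.63,3.74,0],[-2.63,3.74,0],[0,0,1.6]],"dr":[[0,0,0],[0,0,0],[0,0,0],[0,0,0],[0,0,0]]}'
python3 -m jog '{"xyz":[[0,0,2.2],[0,0,2],[0,0,1],[0,0,0.8],[0,0,0]],"dr":[[0,0,0],[0,0,0],[0,0,0],[0,0,0],[0,0,0]]}'
python3 -m jog '{"xyz":[[0,0,0],[0,0,0],[0,0,0],[0,0,0],[0,0,-1]],"dr":[[0,0,0],[0,0,0],[0,0,0],[0,0,0],[0,0,0]]}' 4.6
python3 -m jog '{"xyz":[[0,0,-3],[0,0,-3],[0,0,0],[0,0,0]],"dr":[[0,0,0],[0,0,0],[0,0,0],[0,0,0]]}'
python3 -c "
from h import *
to(514,79,80);to(514,79,15)"
```

```text
time: 8.3
tool_pos: [536.9, 101.9, 85.5]
ee_rot: [[-0.918, -0.396, 0.002], [-0.396, 0.918, 0.001], [-0.002, 0.0, -1.0]]
ft_force: [1.9, -0.2, -0.5]
opening: 31.4
gripper_force: 12.0
time: 8.8
tool_pos: [576.0, 286.8, 70.0]
ee_rot: [[-0.916, -0.402, 0.005], [-0.402, 0.916, 0.003], [-0.006, 0.001, -1.0]]
ft_force: [-0.5, -1.6, -0.7]
opening: 31.2
gripper_force: 12.0
time: 9.3
tool_pos: [573.4, 280.5, 7.9]
ee_rot: [[-0.917, -0.398, -0.001], [-0.398, 0.917, -0.001], [0.001, -0.0, -1.0]]
ft_force: [0.2, 0.1, 0.4]
opening: 31.1
gripper_force: 12.0
time: 9.8
tool_pos: [572.7, 280.2, 17.9]
ee_rot: [[-0.917, -0.398, -0.002], [-0.398, 0.917, -0.001], [0.002, -0.0, -1.0]]
ft_force: [-0.7, 0.0, 0.1]
opening: 45.9
gripper_force: 0.0
time: 10.2
tool_pos: [573.9, 281.2, 80.2]
ee_rot: [[-0.917, -0.398, 0.002], [-0.398, 0.917, 0.002], [-0.002, 0.001, -1.0]]
ft_force: [0.1, 0.6, -0.3]
opening: 46.0
gripper_force: 0.0
to [13.55, -16.16, -0.03] heading 113.5
to [13.57, -16.17, 6.47] heading 113.5
```

```bash
python3 -m jog '{"xyz":[[2.71,-3.23,0],[2.71,-3.23,0],[2.71,-3.23,0],[2.71,-3.23,0],[2.71,-3.23,0]],"dr":[[0,0,0],[0,0,0],[0,0,0],[0,0,0],[0,0,0]]}'
python3 -m jog '{"xyz":[[0,0,0],[0,0,2.5],[0,0,2],[0,0,1.5],[0,0,0.5]],"dr":[[0,0,0],[0,0,0],[0,0,0],[0,0,0],[0,0,0]]}'
python3 -m jog '{"xyz":[[0,0,0],[0,0,0],[0,0,0],[0,0,0],[0,0,0]],"dr":[[0,0,0],[0,0,0],[0,0,0],[0,0,0],[0,0,0]]}' 2.5 12
python3 -m jog '{"xyz":[[0,0,-2.5],[0,0,-3.5],[0,0,-1],[-2.88,2.8,0],[-2.88,2.8,0]],"dr":[[0,0,0],[0,0,0],[0,0,0],[0,0,0],[0,0,0]]}'
python3 -m jog '{"xyz":[[-2.88,2.8,0],[-2.88,2.8,0],[-2.88,2.8,0],[-2.88,2.8,0],[-2.88,2.8,0]],"dr":[[0,0,0],[0,0,0],[0,0,0],[0,0,0],[0,0,0]]}'
python3 -m jog '{"xyz":[[0,0,0],[0,0,2],[0,0,2],[0,0,1.5],[0,0,0]],"dr":[[0,0,0],[0,0,0],[0,0,0],[0,0,0],[0,0,0]]}'
python3 -c "
from h import *
to(621,339,8)"
```

```text
time: 10.7
tool_pos: [512.2, 76.9, 77.9]
ee_rot: [[-0.917, -0.399, -0.001], [-0.399, 0.917, -0.001], [0.002, -0.0, -1.0]]
ft_force: [1.1, -0.3, 0.3]
opening: 45.7
gripper_force: 0.0
time: 11.2
tool_pos: [512.2, 78.0, 12.0]
ee_rot: [[-0.917, -0.398, -0.003], [-0.398, 0.917, -0.002], [0.004, -0.0, -1.0]]
ft_force: [-19.5, 1.0, 56.6]
opening: 46.1
gripper_force: 28.3
time: 11.7
tool_pos: [513.6, 78.7, 13.7]
ee_rot: [[-0.917, -0.398, 0.0], [-0.398, 0.917, 0.0], [-0.0, 0.0, -1.0]]
ft_force: [-0.1, -0.4, -0.3]
opening: 31.0
gripper_force: 12.0
time: 12.2
tool_pos: [544.6, 153.4, 84.6]
ee_rot: [[-0.918, -0.397, 0.002], [-0.397, 0.918, 0.001], [-0.002, 0.001, -1.0]]
ft_force: [1.5, -0.5, 0.7]
opening: 31.2
gripper_force: 12.0
time: 12.7
tool_pos: [620.6, 340.2, 83.2]
ee_rot: [[-0.917, -0.398, -0.0], [-0.398, 0.917, -0.0], [0.0, -0.0, -1.0]]
ft_force: [-1.0, -0.3, -0.0]
opening: 31.3
gripper_force: 12.0
time: 13.2
tool_pos: [618.9, 337.3, 25.8]
ee_rot: [[-0.917, -0.398, -0.004], [-0.398, 0.917, -0.003], [0.004, -0.001, -1.0]]
ft_force: [0.6, -1.3, -1.4]
opening: 31.2
gripper_force: 12.0
to [-0.27, 0.07, 1.77] heading 113.4
```

```bash
python3 -m jog '{"xyz":[[0,0,0.9],[0,0,0.6],[0,0,0.3],[0,0,0]],"dr":[[0,0,0],[0,0,0],[0,0,0],[0,0,0]]}'
python3 -m jog '{"xyz":[[0,0,0],[0,0,0],[0,0,0],[0,0,0],[0,0,-1]],"dr":[[0,0,0],[0,0,0],[0,0,0],[0,0,0],[0,0,0]]}' 4.6
python3 -m jog '{"xyz":[[0,0,-3],[0,0,-5],[0,0,-5],[0,0,0]],"dr":[[0,0,0],[0,0,0],[0,0,0],[0,0,0]]}'
python3 -c "
from h import *
to(400,-255,200,163)"
```

```text
time: 13.6
tool_pos: [620.3, 338.6, 10.4]
ee_rot: [[-0.917, -0.398, -0.0], [-0.398, 0.917, -0.0], [0.0, -0.0, -1.0]]
ft_force: [-0.1, 0.1, -0.7]
opening: 31.6
gripper_force: 12.0
time: 14.1
tool_pos: [619.5, 338.1, 19.5]
ee_rot: [[-0.917, -0.398, -0.002], [-0.398, 0.917, -0.002], [0.002, -0.001, -1.0]]
ft_force: [-0.1, 0.4, 0.3]
opening: 45.7
gripper_force: 0.0
time: 14.5
tool_pos: [624.2, 341.1, 160.8]
ee_rot: [[-0.917, -0.4, 0.012], [-0.4, 0.917, 0.008], [-0.014, 0.002, -1.0]]
ft_force: [0.6, 0.6, 0.9]
opening: 46.1
gripper_force: 0.0
to [44.32, -45.67, -4.64] heading 113.6 turn z -0.863
```

```bash
for i in 1 2 3; do python3 -m jog '{"xyz":[[2.87,-3.35,-0.39],[2.87,-3.35,-0.39],[2.87,-3.35,-0.39],[2.87,-3.35,-0.39],[2.87,-3.35,-0.39]],"dr":[[0,0,0],[0,0,0],[0,0,0],[0,0,0],[0,0,0]]}' 6 >/dev/null; done
python3 -m jog '{"xyz":[[0,0,0],[0,0,0],[0,0,0],[0,0,0],[0,0,0]],"dr":[[0,0,-0.14],[0,0,-0.14],[0,0,-0.14],[0,0,-0.14],[0,0,-0.14]]}'
python3 -m jog '{"xyz":[[0,0,0],[0,0,0],[0,0,0]],"dr":[[0,0,-0.14],[0,0,0],[0,0,0]]}'
cat >> h.py <<'E'
def lines(p,im,segs,z,ch=0,w=8):
    for A,B in segs:
        A=np.array(A,float);B=np.array(B,float);L=np.linalg.norm(B-A);t=(B-A)/L;n=np.array([-t[1],t[0]]);P=[]
        for s in np.linspace(0,L,50):
            v=np.array([cv2.getRectSubPix(im[:,:,ch].copy(),(1,1),tuple(A+t*s+n*u))[0,0] for u in np.arange(-w,w+.1,.5)],float)
            d=np.abs(np.diff(np.convolve(v,np.ones(3)/3,'valid')));P.append(A+t*s+n*(-w+.5*(d.argmax()+1.5)))
        q=ray(p,np.array(P),z)[:,:2].astype(np.float32);vx,vy,x0,y0=cv2.fitLine(q,cv2.DIST_HUBER,0,.01,.01).ravel()
        print('line',np.round([x0,y0],1),round(np.degrees(np.arctan2(vy,vx))%180,2),'res',round(float(np.median(np.abs((q-[x0,y0])@[-vy,vx]))),2))
def amber(p,im,zs=30,amin=400,box=(0,0,560,420)):
    "amber top-face rectangles on plane zs (RGB image)"
    hsv=cv2.cvtColor(im,cv2.COLOR_RGB2HSV);m=cv2.inRange(hsv,(5,110,60),(22,255,255))
    k=np.zeros_like(m);a,b,c,d=box;k[b:d,a:c]=m[b:d,a:c]
    for c in cv2.findContours(k,cv2.RETR_EXTERNAL,cv2.CHAIN_APPROX_NONE)[0]:
        if cv2.contourArea(c)<amin: continue
        q=ray(p,c.reshape(-1,2),zs)[:,:2].astype(np.float32);r=cv2.minAreaRect(q);b=cv2.boxPoints(r)
        e=[b[1]-b[0],b[2]-b[1]];e=max(e,key=np.linalg.norm)
        print('amber',np.round(r[0],1),np.round(r[1],1),'long axis',round(np.degrees(np.arctan2(e[1],e[0]))%180,1),'px',np.round(cv2.minAreaRect(c)[0]))
E
python3 - <<'E'
from h import *
im,p=snap('wrist','w2.png');amber(p,im,33)
print(np.round(ctrl.get_obs()['joint_pos'],2));to(418,-330,36,162)
E
```

```text
time: 16.5
tool_pos: [425.6, -293.8, 209.9]
ee_rot: [[-0.44, -0.898, 0.001], [-0.898, 0.44, -0.0], [-0.0, -0.001, -1.0]]
ft_force: [-0.0, 0.8, 0.1]
opening: 59.9
gripper_force: 0.0
time: 16.8
tool_pos: [425.8, -293.7, 209.6]
ee_rot: [[-0.319, -0.948, 0.001], [-0.948, 0.319, -0.0], [-0.0, -0.001, -1.0]]
ft_force: [-0.3, -0.0, 0.5]
opening: 59.8
gripper_force: 0.0
amber [385.  -60.7] [ 27.8 450. ] long axis 161.4 px [359. 345.]
amber [ 332.7 -114.8] [78.7 24.5] long axis 80.9 px [396. 298.]
amber [ 608.7 -207.4] [78.8 24.5] long axis 61.8 px [160. 298.]
amber [ 589. -346.] [51.2 60.4] long axis 136.8 px [123. 190.]
amber [ 416.1 -333.2] [71.1 41.3] long axis 71.4 px [275. 150.]
[-0.22  0.11 -0.36  0.   -1.1  -0.1 ]
to [3.69, -0.41, 17.35] heading 161.4 turn z -0.011
```

View pics/w2.png

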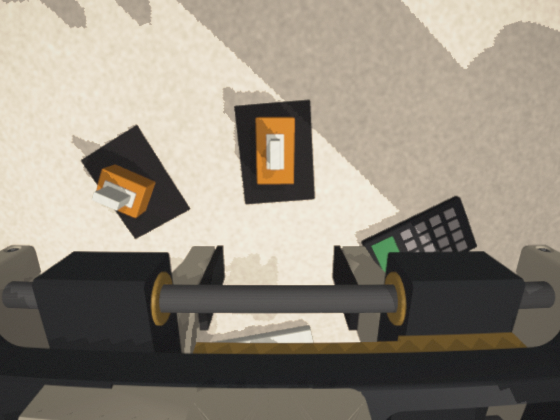

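The long block's top is centred at about (275,150) and the short block's at (123,190), each on its mat. The long block is gripped next.

```bash
python3 - <<'E'
from h import *
p=ctrl.camera_params('wrist')
for q in ([(235,105),(310,100),(314,198),(247,204)],[(137,125),(82,160),(138,238),(190,208)]):
    w=ray(p,q,3)[:,:2];print(w.mean(0),[np.round(np.linalg.norm(w[i]-w[i-1])) for i in range(4)],np.round(w).tolist())
to(416.1,-333.2,36)
E
python3 -m jog '{"xyz":[[2.03,-0.12,4],[2.03,-0.12,4],[0,0,4],[0,0,3],[0,0,0]],"dr":[[0,0,0],[0,0,0],[0,0,0],[0,0,0],[0,0,0]]}'
python3 -c "
from h import *
to(416.1,-333.2,36,161.4)"
```

```text
[ 416.71851642 -326.36321284] [np.float64(114.0), np.float64(83.0), np.float64(112.0), np.float64(81.0)] [[443.0, -392.0], [363.0, -371.0], [391.0, -262.0], [470.0, -281.0]]
[ 586.51655584 -345.88649769] [np.float64(112.0), np.float64(82.0), np.float64(114.0), np.float64(80.0)] [[556.0, -408.0], [637.0, -394.0], [616.0, -283.0], [537.0, -298.0]]
to [4.06, -0.33, 17.35] heading 161.4
time: 17.35
tool_pos: [412.2, -331.9, 55.4]
ee_rot: [[-0.319, -0.948, -0.007], [-0.948, 0.319, 0.003], [-0.001, 0.008, -1.0]]
ft_force: [-0.3, -0.1, 0.1]
opening: 60.0
gripper_force: 0.0
to [-0.0, -0.42, 1.93] heading 161.4 turn z -0.0
```

```bash
python3 -m jog '{"xyz":[[0,-0.3,0.9],[0,-0.1,0.7],[0,0,0.3],[0,0,0],[0,0,0]],"dr":[[0,0,0],[0,0,0],[0,0,0],[0,0,0],[0,0,0]]}'
python3 -m jog '{"xyz":[[0,0,0],[0,0,0],[0,0,0],[0,0,0],[0,0,0]],"dr":[[0,0,0],[0,0,0],[0,0,0],[0,0,0],[0,0,0]]}' 0.6 30
python3 -m jog '{"xyz":[[0,0,0],[0,0,0],[0,0,0]],"dr":[[0,0,0],[0,0,0],[0,0,0]]}'
```

```text
time: 17.85
tool_pos: [419.4, -334.3, 40.8]
ee_rot: [[-0.315, -0.949, 0.001], [-0.949, 0.315, -0.0], [0.0, -0.001, -1.0]]
ft_force: [0.0, -0.2, -0.3]
opening: 60.0
gripper_force: 0.0
time: 18.35
tool_pos: [419.0, -334.2, 40.1]
ee_rot: [[-0.316, -0.949, 0.0], [-0.949, 0.316, 0.0], [-0.0, -0.0, -1.0]]
ft_force: [-0.6, -0.1, 0.1]
opening: 25.5
gripper_force: 0.0
time: 18.65
tool_pos: [418.8, -334.1, 39.9]
ee_rot: [[-0.316, -0.949, -0.0], [-0.949, 0.316, 0.0], [-0.0, 0.0, -1.0]]
ft_force: [-0.3, -0.4, -1.0]
opening: 10.0
gripper_force: 30.0
```

```bash
python3 -m jog '{"xyz":[[0,0,-1],[0,0,-2],[0,0,-3],[-2,-0.04,0],[-3,-0.06,0]],"dr":[[0,0,0],[0,0,0],[0,0,0],[0,0,0],[0,0,0]]}'
python3 -m jog '{"xyz":[[-4.2,-0.08,0],[-4.2,-0.08,0],[-4.2,-0.08,0],[-4.2,-0.08,0],[-4.2,-0.08,0]],"dr":[[0,0,0],[0,0,0],[0,0,0],[0,0,0],[0,0,0]]}'
python3 -m jog '{"xyz":[[-4.2,-0.08,0],[-4.2,-0.08,0],[-4.2,-0.08,0],[-2.5,-0.04,0],[-1.4,-0.04,0]],"dr":[[0,0,0],[0,0,0],[0,0,0],[0,0,-0.07],[0,0,-0.07]]}'
python3 -m jog '{"xyz":[[0,0,0],[0,0,0],[0,0,0]],"dr":[[0,0,-0.07],[0,0,0],[0,0,0]]}'
python3 - <<'E'
from h import *
im,p=snap('wrist','w3.png')
to(561.1,67.4,55,173.55)
E
```

```text
time: 19.15
tool_pos: [436.3, -287.6, 101.7]
ee_rot: [[-0.317, -0.948, 0.003], [-0.948, 0.317, -0.001], [-0.0, -0.003, -1.0]]
ft_force: [0.5, 1.1, -0.9]
opening: 9.9
gripper_force: 30.0
time: 19.65
tool_pos: [506.3, -87.3, 101.0]
ee_rot: [[-0.315, -0.949, 0.001], [-0.949, 0.315, 0.0], [-0.0, -0.001, -1.0]]
ft_force: [1.4, -1.1, -1.3]
opening: 9.6
gripper_force: 30.0
time: 20.15
tool_pos: [560.9, 69.2, 100.7]
ee_rot: [[-0.175, -0.985, 0.001], [-0.985, 0.175, 0.0], [-0.0, -0.001, -1.0]]
ft_force: [0.6, 0.7, -1.5]
opening: 9.9
gripper_force: 30.0
time: 20.45
tool_pos: [559.8, 66.7, 100.4]
ee_rot: [[-0.113, -0.994, 0.0], [-0.994, 0.113, 0.0], [-0.0, -0.0, -1.0]]
ft_force: [0.4, -0.1, -2.0]
opening: 10.2
gripper_force: 30.0
to [-0.1, -0.11, 4.54] heading 173.5 turn z -0.001
```

View pics/w3.png

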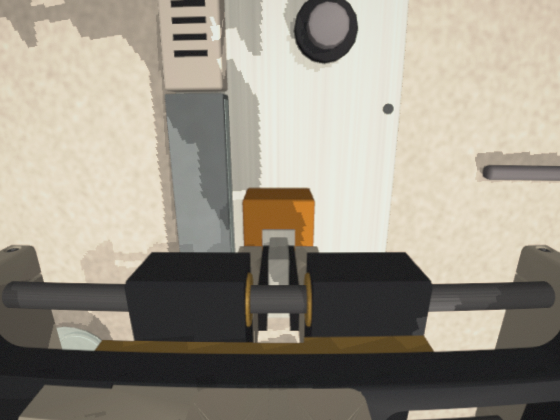

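The block hangs level over the plate, its front edge at (278,190) and the bar's face to the left at about x=232 px. I lower it now.

```bash
python3 -m jog '{"xyz":[[0,0,2],[0,0,1.5],[0,0,0.8],[0,0,0.4],[0,0,0]],"dr":[[0,0,0],[0,0,0],[0,0,0],[0,0,0],[0,0,0]]}'
python3 -m jog '{"xyz":[[0,0,0.15],[0,0,0.1],[0,0,0]],"dr":[[0,0,0],[0,0,0],[0,0,0]]}'
python3 - <<'E'
from h import *
im=cv2.imread('pics/w3.png');p=ctrl.camera_params('wrist')
im,p=snap('wrist','w4.png')
lines(p,im,[((388,150),(380,240))],12)
amber(p,im,42,box=(200,100,360,250))
E
```

```text
time: 21.0
tool_pos: [559.9, 66.5, 52.9]
ee_rot: [[-0.111, -0.994, -0.0], [-0.994, 0.111, -0.0], [0.0, 0.0, -1.0]]
ft_force: [0.9, 0.1, -1.2]
opening: 9.6
gripper_force: 30.0
time: 21.3
tool_pos: [560.1, 66.8, 50.9]
ee_rot: [[-0.111, -0.994, 0.0], [-0.994, 0.111, 0.0], [-0.0, -0.0, -1.0]]
ft_force: [-0.6, 0.8, -0.9]
opening: 9.3
gripper_force: 30.0
line [486.6  47.9] 86.67 res 1.79
amber [557.3  43.6] [34.  39.5] long axis 173.6 px [278. 217.]
```

```bash
python3 -m jog '{"xyz":[[0,0,0.1],[0,0,0.1],[0,0,0]],"dr":[[0,0,0],[0,0,0],[0,0,0]]}'
python3 -m jog '{"xyz":[[0,-0.4,0],[0,-0.4,0],[0,-0.3,0],[0,-0.2,0],[0,0,0]],"dr":[[0,0,0],[0,0,0],[0,0,0],[0,0,0],[0,0,0]]}'
python3 -m jog '{"xyz":[[0,-0.1,0],[0,-0.1,0],[0,0,0]],"dr":[[0,0,0],[0,0,0],[0,0,0]]}'
python3 -m jog '{"xyz":[[0,-0.1,0],[0,-0.1,0],[0,0,0]],"dr":[[0,0,0],[0,0,0],[0,0,0]]}'
```

```text
time: 21.65
tool_pos: [560.0, 66.9, 48.6]
ee_rot: [[-0.111, -0.994, 0.0], [-0.994, 0.111, 0.0], [-0.0, -0.0, -1.0]]
ft_force: [-0.6, -0.1, -1.2]
opening: 9.7
gripper_force: 30.0
time: 22.15
tool_pos: [573.3, 65.3, 48.6]
ee_rot: [[-0.111, -0.994, 0.0], [-0.994, 0.111, -0.0], [0.0, -0.0, -1.0]]
ft_force: [1.1, -0.1, -0.4]
opening: 9.8
gripper_force: 30.0
time: 22.45
tool_pos: [574.9, 65.1, 48.6]
ee_rot: [[-0.111, -0.994, 0.0], [-0.994, 0.111, -0.0], [0.0, -0.0, -1.0]]
ft_force: [-0.1, -1.0, -0.6]
opening: 9.7
gripper_force: 30.0
time: 22.75
tool_pos: [576.8, 64.9, 48.5]
ee_rot: [[-0.111, -0.994, -0.0], [-0.994, 0.111, 0.0], [-0.0, 0.0, -1.0]]
ft_force: [-1.6, 0.9, -1.3]
opening: 9.8
gripper_force: 30.0
```

```bash
python3 -m jog '{"xyz":[[0,0,0.1],[0,-0.05,0],[0,0,0]],"dr":[[0,0,0],[0,0,0],[0,0,0]]}'
python3 -m jog '{"xyz":[[0,-0.1,0],[0,0,0]],"dr":[[0,0,0],[0,0,0]]}'
python3 -m jog '{"xyz":[[0,-0.1,0],[0,0,0]],"dr":[[0,0,0],[0,0,0]]}'
```

```text
time: 23.05
tool_pos: [576.9, 64.9, 48.5]
ee_rot: [[-0.11, -0.994, -0.0], [-0.994, 0.11, -0.0], [0.0, 0.0, -1.0]]
ft_force: [-6.8, 2.1, 9.6]
opening: 9.6
gripper_force: 30.0
time: 23.25
tool_pos: [576.9, 64.9, 48.5]
ee_rot: [[-0.111, -0.994, -0.002], [-0.994, 0.111, -0.0], [0.0, 0.002, -1.0]]
ft_force: [-10.5, 3.7, 14.7]
opening: 9.8
gripper_force: 30.0
time: 23.45
tool_pos: [576.9, 64.8, 48.5]
ee_rot: [[-0.111, -0.994, -0.003], [-0.994, 0.111, -0.0], [0.0, 0.003, -1.0]]
ft_force: [-14.1, 5.5, 17.6]
opening: 9.8
gripper_force: 30.0
```

```bash
python3 -m jog '{"xyz":[[0,0,0],[0,0,0],[0,0,0],[0,0,0],[0,0,0]],"dr":[[0,0,0],[0,0,0],[0,0,0],[0,0,0],[0,0,0]]}' 2.6
python3 -m jog '{"xyz":[[0,0.2,-0.5],[0,0,-2],[0,0,-4],[0,0,-4],[0,0,0]],"dr":[[0,0,0],[0,0,0],[0,0,0],[0,0,0],[0,0,0]]}' 3
python3 -m jog '{"xyz":[[-3.5,0,-2],[-3.5,0,-2],[0,0,0],[0,0,0],[0,0,0]],"dr":[[0,0,0],[0,0,0],[0,0,0],[0,0,0],[0,0,0]]}' 0
python3 - <<'E'
from h import *
im,p=snap('wrist','w5.png')
amber(p,im,42)
to(512.5,-66,60)
E
```

```text
time: 23.95
tool_pos: [579.5, 64.6, 47.4]
ee_rot: [[-0.111, -0.994, -0.0], [-0.994, 0.111, -0.0], [0.0, 0.0, -1.0]]
ft_force: [-0.4, 0.4, -0.1]
opening: 26.0
gripper_force: 0.0
time: 24.45
tool_pos: [580.7, 65.7, 158.9]
ee_rot: [[-0.11, -0.994, 0.01], [-0.994, 0.11, 0.003], [-0.004, -0.009, -1.0]]
ft_force: [0.7, 0.4, -0.0]
opening: 30.1
gripper_force: 0.0
time: 24.95
tool_pos: [584.4, 133.8, 191.9]
ee_rot: [[-0.111, -0.994, -0.001], [-0.994, 0.111, -0.0], [0.001, 0.001, -1.0]]
ft_force: [0.6, 0.1, 0.1]
opening: 1.1
gripper_force: 0.0
amber [643.9 313.5] [ 25.1 410.7] long axis 173.7 px [247. 346.]
amber [576.8  65.1] [68.3 39.3] long axis 83.7 px [278. 123.]
to [20.63, 4.9, 13.2] heading 173.6
```

View pics/w5.png

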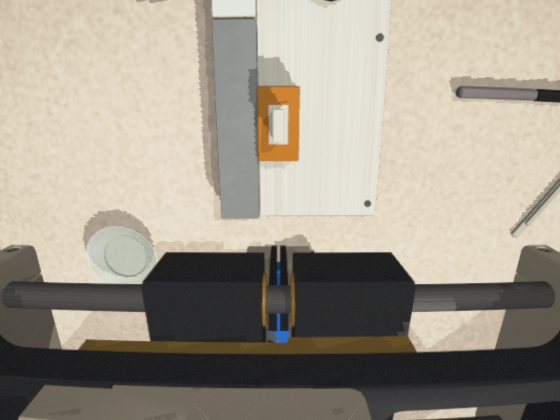

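The block stands flush against the bar, its top at (278,123) and its edge on the bar line at x≈258 px. I compare the angles and then go to the button.

```bash
python3 - <<'E'
from h import *
p=ctrl.camera_params('wrist');im=cv2.imread('pics/w5.png')[:,:,::-1]
for ch in (0,2):
  lines(p,im,[((256,20),(257,78)),((258,168),(259,212))],36,ch,5)
lines(p,im,[((299,92),(299,156)),],42,0,5)
lines(p,im,[((388,30),(376,205)),],12,0,5)
E
python3 -m jog '{"xyz":[[4.1,0.98,1],[4.1,0.98,1],[4.1,0.98,2],[4.1,0.98,2],[4.1,0.98,2]],"dr":[[0,0,0],[0,0,0],[0,0,0],[0,0,0],[0,0,0]]}'
python3 -c "
from h import *
to(512.5,-66,60)"
```

```text
line [587.2  -9. ] 83.85 res 0.4
line [601.6 121.9] 83.95 res 0.0
line [587.  -10.4] 82.83 res 0.3
line [602.5 130.6] 83.95 res 0.0
line [556.3  64.5] 83.51 res 0.22
line [469.1  76.9] 83.75 res 0.37
time: 25.5
tool_pos: [512.2, -66.1, 111.7]
ee_rot: [[-0.112, -0.994, -0.0], [-0.994, 0.112, -0.0], [0.0, 0.0, -1.0]]
ft_force: [1.1, -0.2, -0.0]
opening: 0.7
gripper_force: 0.0
to [-0.02, -0.03, 5.17] heading 173.6
```

```bash
python3 -m jog '{"xyz":[[0,0,3],[0,0,2.5],[0,0,1],[0,0,0]],"dr":[[0,0,0],[0,0,0],[0,0,0],[0,0,0]]}'
for i in 1 2 3 4 5 6 7; do python3 -m jog '{"xyz":[[0,0,0.3],[0,0,0]],"dr":[[0,0,0],[0,0,0]]}' | grep -E "tool_pos|ft"; done
```

```text
time: 25.9
tool_pos: [512.4, -64.6, 46.2]
ee_rot: [[-0.112, -0.994, -0.003], [-0.994, 0.112, -0.001], [0.001, 0.003, -1.0]]
ft_force: [0.0, -0.2, 0.0]
opening: 0.2
gripper_force: 0.0
tool_pos: [514.3, -63.6, 45.3]
ft_force: [-0.3, 0.4, -0.4]
tool_pos: [513.9, -63.7, 41.9]
ft_force: [-0.8, -0.4, -0.4]
tool_pos: [513.5, -63.8, 38.4]
ft_force: [1.1, 0.7, 0.3]
tool_pos: [513.4, -63.9, 35.2]
ft_force: [-0.9, -1.5, -0.9]
tool_pos: [513.8, -63.9, 32.3]
ft_force: [0.1, -0.0, 1.4]
tool_pos: [513.9, -63.9, 29.4]
ft_force: [-0.1, -0.3, 2.2]
tool_pos: [514.0, -63.9, 28.0]
ft_force: [-4.9, 1.3, 18.5]
```

```bash
python3 -m jog '{"xyz":[[0,0,-3],[0,0,-4.5],[0,0,-4.5],[-4.1,-0.95,-1],[-4.1,-0.95,-1]],"dr":[[0,0,0],[0,0,0],[0,0,0],[0,0,0],[0,0,0]]}' 3
python3 -m jog '{"xyz":[[-4.1,-0.95,-1],[-4.1,-0.95,-1],[-4.1,-0.95,0],[0,0,0],[0,0,0]],"dr":[[0,0,0],[0,0,0],[0,0,0],[0,0,0],[0,0,0]]}' | head -2
python3 - <<'E'
from h import *
im,p=snap('wrist','w6.png');amber(p,im,42,box=(0,0,560,240))
to(576.9,64.9,49,173.6);print(np.round(ctrl.get_obs()['joint_pos'],2))
E
```

```text
time: 27.8
tool_pos: [542.2, 16.0, 168.5]
ee_rot: [[-0.113, -0.994, 0.003], [-0.994, 0.113, 0.001], [-0.002, -0.003, -1.0]]
ft_force: [0.2, -0.0, -0.7]
opening: 29.3
gripper_force: 0.0
time: 28.3
tool_pos: [583.2, 135.4, 185.6]
amber [576.9  65.4] [68.7 39.3] long axis 83.7 px [276. 122.]
to [6.98, -0.18, 13.68] heading 173.7 turn z 0.001
[ 0.55  0.26 -0.22 -0.   -1.09 -0.66]
```

```bash
python3 -m jog '{"xyz":[[3.5,-0.09,3],[3.48,-0.09,3],[0,0,4],[0,0,2.5],[0,0,0]],"dr":[[0,0,0],[0,0,0],[0,0,0],[0,0,0],[0,0,0]]}' | grep -E "pos|ft"
python3 -c "
from h import *
to(576.9,64.9,49,173.6)"
python3 -m jog '{"xyz":[[0,0,0.6],[0,0,0.4],[0,0,0],[0,0,0]],"dr":[[0,0,0],[0,0,0],[0,0,0],[0,0,0]]}' | grep -E "pos|ft"
python3 -c "
from h import *
to(576.9,64.9,49,173.6)"
```

```text
tool_pos: [574.6, 62.5, 58.2]
ft_force: [0.5, -0.5, 0.2]
to [-0.27, -0.21, 0.92] heading 173.5 turn z -0.002
tool_pos: [578.2, 65.3, 52.5]
ft_force: [-0.7, 0.3, -1.0]
to [0.06, 0.12, 0.35] heading 173.7 turn z 0.001
```

```bash
python3 -m jog '{"xyz":[[0,0.1,0.2],[0,0,0.1],[0,0,0],[0,0,0],[0,0,0]],"dr":[[0,0,0],[0,0,0],[0,0,0],[0,0,0],[0,0,0]]}' 0.6 30
python3 -m jog '{"xyz":[[0,0,0],[0,0,-0.5],[0,0.5,-1],[0,1,0],[0,1,0]],"dr":[[0,0,0],[0,0,0],[0,0,0],[0,0,0],[0,0,0]]}'
python3 -m jog '{"xyz":[[0,0,0],[0,0,0],[0,0,0],[0,0,0],[0,0,0]],"dr":[[0,0,0.145],[0,0,0.145],[0,0,0.145],[0,0,0.145],[0,0,0.145]]}'
python3 -m jog '{"xyz":[[0,0,0],[0,0,0],[0,0,0],[0,0,0],[0,0,0]],"dr":[[0,0,0.145],[0,0,0.145],[0,0,0.145],[0,0,0.145],[0,0,0.145]]}'
python3 -m jog '{"xyz":[[0,0,0],[0,0,0],[0,0,0]],"dr":[[0,0,0.12],[0,0,0],[0,0,0]]}'
python3 - <<'E'
from h import *
n=540;m=130;to(n*.9937+m*.1123,-n*.1123+m*.9937,52,83.65)
E
```

```text
time: 29.75
tool_pos: [576.6, 65.1, 48.5]
ee_rot: [[-0.111, -0.994, -0.0], [-0.994, 0.111, -0.0], [0.0, 0.0, -1.0]]
ft_force: [0.1, -0.5, 0.4]
opening: 10.0
gripper_force: 30.0
time: 30.25
tool_pos: [551.0, 68.0, 64.0]
ee_rot: [[-0.111, -0.994, 0.001], [-0.994, 0.111, 0.001], [-0.001, -0.001, -1.0]]
ft_force: [-0.5, 0.7, -1.7]
opening: 9.8
gripper_force: 30.0
time: 30.75
tool_pos: [550.7, 67.9, 63.5]
ee_rot: [[-0.746, -0.666, -0.0], [-0.666, 0.746, 0.0], [0.0, 0.0, -1.0]]
ft_force: [0.3, -0.3, -0.7]
opening: 9.9
gripper_force: 30.0
time: 31.25
tool_pos: [550.7, 67.9, 63.5]
ee_rot: [[-1.0, -0.004, -0.001], [-0.004, 1.0, -0.0], [0.001, -0.0, -1.0]]
ft_force: [0.2, 0.1, -1.2]
opening: 9.6
gripper_force: 30.0
time: 31.55
tool_pos: [551.2, 67.9, 63.6]
ee_rot: [[-0.994, 0.106, -0.0], [0.106, 0.994, 0.0], [0.0, -0.0, -1.0]]
ft_force: [-0.4, 0.2, -1.3]
opening: 9.7
gripper_force: 30.0
to [0.0, 0.06, 1.16] heading 83.9 turn z 0.004
```

```bash
python3 -m jog '{"xyz":[[0,0,0.8],[0,0,0.5],[0,0,0.15],[0,0,0],[0,0,0]],"dr":[[0,0,0.004],[0,0,0],[0,0,0],[0,0,0],[0,0,0]]}' | grep -E "pos|ft"
python3 -m jog '{"xyz":[[-0.4,0,0],[-0.3,0,0],[-0.2,0,0],[0,0,0]],"dr":[[0,0,0],[0,0,0],[0,0,0],[0,0,0]]}' | grep -E "pos|ft"
for i in 1 2 3; do python3 -m jog '{"xyz":[[-0.1,0,0],[0,0,0]],"dr":[[0,0,0],[0,0,0]]}' | grep -E "pos|ft"; done
```

```text
tool_pos: [551.7, 67.8, 48.7]
ft_force: [-0.7, 0.9, -1.7]
tool_pos: [560.9, 66.7, 48.9]
ft_force: [-0.1, -0.1, -1.3]
tool_pos: [561.0, 66.6, 48.8]
ft_force: [-3.8, 1.0, -0.2]
tool_pos: [561.1, 66.4, 48.7]
ft_force: [-6.8, 1.8, 1.8]
tool_pos: [561.1, 66.4, 48.7]
ft_force: [-11.0, 4.3, 6.0]
```

```bash
python3 -m jog '{"xyz":[[0,0,0],[0,0,0],[0,0,0],[0,0,-0.3],[0,0,-2]],"dr":[[0,0,0],[0,0,0],[0,0,0],[0,0,0],[0,0,0]]}' 3 | grep -E "pos|ft"
python3 -m jog '{"xyz":[[0,0,-4],[0,0,-4],[-3,-1,-3],[-3,-1,0],[0,0,0]],"dr":[[0,0,0],[0,0,0],[0,0,0],[0,0,0],[0,0,0]]}' 0| grep -E "pos|ft"
python3 -m jog '{"xyz":[[0,0,0],[0,0,0]],"dr":[[0,0,0],[0,0,0]]}'| grep -E "pos|ft"
python3 - <<'E'
from h import *
im,p=snap('wrist','w7.png');amber(p,im,42,box=(0,0,560,240))
to(513.5,-64,112);to(513.5,-64,42)
E
```

```text
tool_pos: [562.5, 65.9, 70.5]
ft_force: [0.3, 0.1, -0.9]
tool_pos: [624.3, 38.8, 183.3]
ft_force: [-0.3, 0.6, -0.6]
tool_pos: [620.4, 39.8, 181.6]
ft_force: [-0.9, -0.6, -1.3]
amber [561.3  65.8] [38.4 68.7] long axis 173.5 px [300. 131.]
to [9.43, -11.54, 6.99] heading 83.5
to [9.42, -11.54, 13.99] heading 83.5
```

View pics/w7.png

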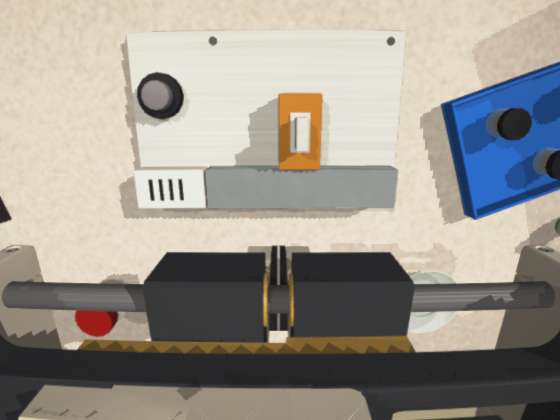

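The end is flush at (300,168) with the block square to the bar, and two of the pots stand upright in the tray at (513,123) and (555,163). Next is the second press.

```bash
python3 -m jog '{"xyz":[[2.36,-2.88,0],[2.36,-2.88,1],[2.36,-2.88,3],[2.36,-2.88,3],[0,0,3]],"dr":[[0,0,0],[0,0,0],[0,0,0],[0,0,0],[0,0,0]]}' | grep -E "pos|ft"
python3 -m jog '{"xyz":[[0,0,2.5],[0,0,1],[0,0,0],[0,0,0]],"dr":[[0,0,0],[0,0,0],[0,0,0],[0,0,0]]}' | grep -E "pos|ft"
for i in 1 2 3 4; do python3 -m jog '{"xyz":[[0,0,0.4],[0,0,0]],"dr":[[0,0,0],[0,0,0]]}' | grep -E "pos|ft"; done
```

```text
tool_pos: [510.1, -65.7, 81.7]
ft_force: [0.8, 0.3, -0.0]
tool_pos: [514.8, -63.5, 47.8]
ft_force: [0.3, -0.1, 0.7]
tool_pos: [514.6, -63.6, 43.6]
ft_force: [-0.8, 0.4, -0.3]
tool_pos: [514.0, -63.8, 38.9]
ft_force: [0.1, -0.2, -0.8]
tool_pos: [513.8, -63.9, 34.6]
ft_force: [0.9, -0.0, 0.4]
tool_pos: [514.2, -63.9, 30.8]
ft_force: [1.1, -0.6, 1.6]
```

```bash
for i in 1 2; do python3 -m jog '{"xyz":[[0,0,0.3],[0,0,0]],"dr":[[0,0,0],[0,0,0]]}' | grep -E "pos|ft"; done
python3 -m jog '{"xyz":[[0,0,-3],[0,0,-4],[0,0,-4],[0,0,-4],[0,0,0]],"dr":[[0,0,0],[0,0,0],[0,0,0],[0,0,0],[0,0,0]]}' 3 | grep -E "pos|ft"
python3 - <<'E'
from h import *
im,p=snap('wrist','w8.png');amber(p,im,42,box=(0,0,560,240))
to(561.2,66.2,120);to(561.2,66.2,49,83.65)
E
```

```text
tool_pos: [514.3, -63.9, 28.3]
ft_force: [-0.5, 0.3, 3.4]
tool_pos: [514.5, -63.9, 27.6]
ft_force: [-10.0, 3.8, 33.6]
tool_pos: [517.4, -63.6, 180.6]
ft_force: [0.5, 0.8, -0.1]
amber [548.8  61.5] [48.3 57.8] long axis 173.6 px [407. 212.]
to [-3.0, 13.39, 5.82] heading 83.5
to [-2.96, 13.38, 12.92] heading 83.5 turn z -0.003
```

```bash
python3 -m jog '{"xyz":[[-1,4.46,2],[-1,4.46,2],[-1,4.46,2],[0,0,3],[0,0,2]],"dr":[[0,0,0],[0,0,0],[0,0,0],[0,0,0],[0,0,0]]}' | grep -E "pos|ft"
python3 -m jog '{"xyz":[[0,0,1.2],[0,0,0.5],[0,0,0.2],[0,0,0],[0,0,0]],"dr":[[0,0,0],[0,0,0],[0,0,0],[0,0,0],[0,0,0]]}' | grep -E "pos|ft"
python3 -c "
from h import *
to(561.2,66.2,49,83.65)"
```

```text
tool_pos: [557.7, 66.6, 61.5]
ft_force: [-0.2, -0.7, -0.2]
tool_pos: [559.8, 65.7, 47.1]
ft_force: [0.2, -0.4, -0.1]
to [-0.13, 0.07, -0.19] heading 83.4 turn z -0.004
```

```bash
python3 -m jog '{"xyz":[[0,0,0],[0,0,0],[0,0,0],[0,0,0],[0,0,0]],"dr":[[0,0,0],[0,0,0],[0,0,0],[0,0,0],[0,0,0]]}' 0.6 30 | grep -E "pos|ft|open|grip"
python3 -m jog '{"xyz":[[0.5,0,-1],[1,0.5,-2.5],[2.3,2.6,-0.5],[2.3,2.6,0],[2.3,2.6,0]],"dr":[[0,0,0],[0,0,0],[0,0,0],[0,0,0],[0,0,0]]}' | grep -E "pos|ft|open|grip"
python3 -m jog '{"xyz":[[2.3,2.6,0],[2.3,2.6,0],[1.9,2.4,0],[0,0,0],[0,0,0]],"dr":[[0,0,0],[0,0,0],[0,0,0],[0,0,0],[0,0,0]]}' | grep -E "pos|ft|open|grip"
python3 -c "
from h import *
to(430,240,37)"
```

```text
tool_pos: [559.3, 65.7, 46.2]
ft_force: [-0.9, 0.5, 1.8]
opening: 9.8
gripper_force: 30.0
tool_pos: [484.3, 158.4, 86.9]
ft_force: [0.8, 1.6, -1.5]
opening: 9.7
gripper_force: 30.0
tool_pos: [428.7, 241.0, 86.5]
ft_force: [0.4, -0.0, -1.7]
opening: 9.9
gripper_force: 30.0
to [-0.14, -0.09, 4.95] heading 83.6
```

```bash
python3 -m jog '{"xyz":[[0,0,2],[0,0,1.7],[0,0,1],[0,0,0.3],[0,0,0]],"dr":[[0,0,0],[0,0,0],[0,0,0],[0,0,0],[0,0,0]]}' | grep -E "pos|ft|open|grip"
python3 -m jog '{"xyz":[[0,0,0.1],[0,0,0],[0,0,0.1],[0,0,0]],"dr":[[0,0,0],[0,0,0],[0,0,0],[0,0,0]]}' | grep -E "pos|ft|open|grip"
```

```text
tool_pos: [429.5, 240.0, 35.9]
ft_force: [0.8, -0.4, -1.3]
opening: 9.6
gripper_force: 30.0
tool_pos: [429.4, 240.7, 34.3]
ft_force: [-0.2, -0.4, -0.8]
opening: 9.8
gripper_force: 30.0
```

```bash
python3 -m jog '{"xyz":[[0,0,0.1],[0,0,0]],"dr":[[0,0,0],[0,0,0]]}' | grep -E "pos|ft|open|grip"
python3 -m jog '{"xyz":[[0,0,0],[0,0,0],[0,0,0],[0,0,0],[0,0,-1]],"dr":[[0,0,0],[0,0,0],[0,0,0],[0,0,0],[0,0,0]]}' 3 | grep -E "pos|ft|open|grip"
python3 -m jog '{"xyz":[[0,0,-3],[0,0,-4],[0,0,-4.5],[0,0,-4.5],[0,0,0]],"dr":[[0,0,0],[0,0,0],[0,0,0],[0,0,0],[0,0,0]]}' 5 | grep -E "pos|ft|open|grip"
for i in 1 2; do python3 -m jog '{"xyz":[[-1.83,-4.2,0],[-1.83,-4.2,0],[-1.83,-4.2,0],[-1.83,-4.2,0],[-1.83,-4.2,0]],"dr":[[0,0,0],[0,0,0],[0,0,0],[0,0,0],[0,0,0]]}' |grep pos; done
python3 -m jog '{"xyz":[[-1.83,-4.2,0],[-1.83,-4.2,0],[-1.83,-4.2,0],[-1.83,-4.2,0],[0,0,0]],"dr":[[0,0,0],[0,0,0],[0,0,0],[0,0,0],[0,0,0.128]]}' |grep pos
python3 -m jog '{"xyz":[[0,0,0],[0,0,0],[0,0,0],[0,0,0],[0,0,0]],"dr":[[0,0,0.128],[0,0,0.128],[0,0,0.128],[0,0,0.128],[0,0,0]]}' |grep pos
python3 -m jog '{"xyz":[[0,0,0],[0,0,0]],"dr":[[0,0,0],[0,0,0]]}' |grep pos
python3 - <<'E'
from h import *
im,p=snap('wrist','w9.png');amber(p,im,33,box=(0,0,560,240));to(589,-346,120,46.8);snap('top','top2.png')
E
```

```text
tool_pos: [429.4, 240.8, 34.2]
ft_force: [-5.0, -1.3, 12.6]
opening: 9.9
gripper_force: 30.0
tool_pos: [428.6, 239.8, 42.3]
ft_force: [0.0, 0.8, 0.1]
opening: 30.2
gripper_force: 0.0
tool_pos: [432.0, 242.7, 210.4]
ft_force: [0.1, 0.8, -1.2]
opening: 49.8
gripper_force: 0.0
tool_pos: [496.5, 19.7, 204.0]
tool_pos: [563.4, -199.6, 203.8]
tool_pos: [616.7, -377.8, 201.7]
tool_pos: [616.7, -372.8, 203.6]
tool_pos: [616.8, -372.8, 203.3]
amber [ 595.4 -344.1] [41.2 54. ] long axis 136.3 px [285. 155.]
to [3.86, 0.06, 8.33] heading 46.9 turn z 0.002
```

View pics/w9.png

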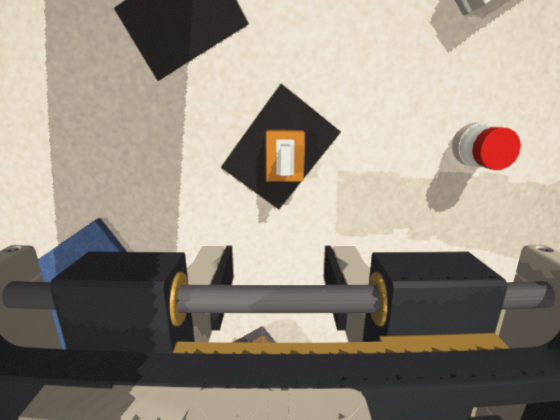

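The short block's top is at (285,155) on its mat, whose corners are at (281,84), (340,130), (280,208) and (222,167).

```bash
python3 - <<'E'
from h import *
p=ctrl.camera_params('wrist')
w=ray(p,[(281,84),(340,130),(280,208),(222,167)],3)[:,:2];print(w.mean(0),np.round(w).tolist())
to(595.4,-344.1,39,46.3)
E
python3 -m jog '{"xyz":[[1.8,-0.5,4],[1.8,-0.5,4],[0,0,3],[0,0,3],[0,0,0]],"dr":[[0,0,0.01],[0,0,0],[0,0,0],[0,0,0],[0,0,0]]}' |grep pos
python3 -c "
from h import *
to(595.4,-344.1,39,46.3)"
```

```text
[ 589.64220056 -344.95323628] [[540.0, -297.0], [620.0, -282.0], [640.0, -393.0], [559.0, -408.0]]
to [3.52, 0.63, 16.42] heading 46.9 turn z 0.01
tool_pos: [580.9, -354.0, 58.7]
to [-0.37, 1.72, 1.96] heading 46.2 turn z -0.001
```

```bash
python3 -m jog '{"xyz":[[-0.1,0.8,0],[0,0.8,0],[0,0,0],[0,0,0]],"dr":[[0,0,0],[0,0,0],[0,0,0],[0,0,0]]}' |grep -E "pos|ft"
python3 -c "
from h import *
to(595.4,-344.1,39,46.3)"
python3 -m jog '{"xyz":[[0,0,1],[0,0,0.6],[0,0,0],[0,0,0]],"dr":[[0,0,0],[0,0,0],[0,0,0],[0,0,0]]}' |grep -E "pos|ft"
python3 - <<'E'
from h import *
im,p=snap('wrist','w10.png');amber(p,im,33,box=(0,0,560,240))
to(595.4,-344.1,39,46.3)
E
```

```text
tool_pos: [596.7, -344.2, 64.5]
ft_force: [0.3, -0.5, -0.4]
to [0.11, -0.09, 2.55] heading 46.3 turn z -0.001
tool_pos: [595.2, -344.5, 46.5]
ft_force: [0.7, -0.8, 0.2]
amber [ 580.6 -330.3] [40.2 25.4] long axis 46.2 px [280. 218.]
to [0.04, 0.02, 0.79] heading 46.2 turn z -0.002
```

```bash
python3 -m jog '{"xyz":[[0,0,0.5],[0,0,0.25],[0,0,0],[0,0,0],[0,0,0]],"dr":[[0,0,0],[0,0,0],[0,0,0],[0,0,0],[0,0,0]]}' |grep -E "pos|ft"
python3 -m jog '{"xyz":[[0,0,0],[0,0,0],[0,0,0],[0,0,0],[0,0,0]],"dr":[[0,0,0],[0,0,0],[0,0,0],[0,0,0],[0,0,0]]}' 0.6 30 | grep -E "pos|ft|open|grip"
python3 -m jog '{"xyz":[[0,0,0],[0,0,0],[0,0,-1],[0,0,-2],[0,0,-3]],"dr":[[0,0,0],[0,0,0],[0,0,0],[0,0,0],[0,0,0]]}' | grep -E "pos|ft|open|grip"
python3 -m jog '{"xyz":[[2.5,2.2,0],[3.5,3.1,0],[3.5,3.1,0],[3.5,3.1,0],[3.5,3.1,0]],"dr":[[0,0,0],[0,0,0],[0,0,0],[0,0,0],[0,0,0]]}' | grep -E "pos|ft|open|grip"
python3 -m jog '{"xyz":[[3.5,3.1,0],[3.5,3.1,0],[3.5,3.1,0],[3.5,3.1,0],[0.3,0.4,0]],"dr":[[0,0,0],[0,0,0],[0,0,0],[0,0,0],[0,0,0]]}' | grep -E "pos|ft|open|grip"
```

```text
tool_pos: [595.7, -344.4, 39.7]
ft_force: [0.6, -0.1, 0.5]
tool_pos: [595.6, -344.4, 39.6]
ft_force: [0.8, 0.4, 0.8]
opening: 15.6
gripper_force: 0.0
tool_pos: [594.4, -344.0, 98.9]
ft_force: [0.7, -0.0, -1.5]
opening: 10.0
gripper_force: 30.0
tool_pos: [577.3, -123.2, 100.4]
ft_force: [1.4, 1.0, -1.3]
opening: 10.0
gripper_force: 30.0
tool_pos: [563.0, 71.0, 100.7]
ft_force: [0.2, -0.0, -1.7]
opening: 9.9
gripper_force: 30.0
```

```bash
for i in 1 2 3; do python3 -m jog '{"xyz":[[0,0,0],[0,0,0],[0,0,0],[0,0,0],[0,0,0]],"dr":[[0,0,-0.139],[0,0,-0.139],[0,0,-0.139],[0,0,-0.139],[0,0,-0.139]]}' | grep -E "pos|open"; done
python3 -m jog '{"xyz":[[0,0,0],[0,0,0],[0,0,0]],"dr":[[0,0,-0.137],[0,0,0],[0,0,0]]}' | grep -E "pos|open|grip"
python3 - <<'E'
from h import *
im,p=snap('wrist','w11.png');amber(p,im,90,box=(0,0,560,240))
n=550;m=130;to(n*.9937+m*.1123,-n*.1123+m*.9937,50,173.65)
E
```

```text
tool_pos: [562.9, 66.3, 100.2]
opening: 9.5
tool_pos: [562.9, 66.2, 100.2]
opening: 9.8
tool_pos: [562.9, 66.2, 100.2]
opening: 10.0
tool_pos: [562.9, 66.3, 99.9]
opening: 10.1
gripper_force: 30.0
amber [560.1  44.9] [22.6 39.7] long axis 173.3 px [278. 220.]
to [-0.08, 0.19, 4.99] heading 173.3 turn z -0.006
```

```bash
python3 -m jog '{"xyz":[[0,0,2],[0,0,1.6],[0,0,1],[0,0,0.4],[0,0,0]],"dr":[[0,0,-0.006],[0,0,0],[0,0,0],[0,0,0],[0,0,0]]}' | grep -E "pos|ft"
python3 -m jog '{"xyz":[[0,0,0.05],[0,-0.4,0],[0,-0.4,0],[0,-0.4,0],[0,0,0]],"dr":[[0,0,0],[0,0,0],[0,0,0],[0,0,0],[0,0,0]]}' | grep -E "pos|ft"
for i in 1 2 3 4; do python3 -m jog '{"xyz":[[0,-0.1,0.02],[0,0,0]],"dr":[[0,0,0],[0,0,0]]}' | grep -E "pos|ft"; done
```

```text
tool_pos: [562.8, 66.5, 49.4]
ft_force: [0.5, -0.2, -1.5]
tool_pos: [575.6, 65.3, 49.2]
ft_force: [-0.5, 0.3, -0.9]
tool_pos: [575.8, 65.1, 48.8]
ft_force: [-0.1, 0.4, -0.5]
tool_pos: [576.8, 65.1, 48.6]
ft_force: [-0.4, 0.1, -2.4]
tool_pos: [577.0, 64.9, 48.4]
ft_force: [-6.0, 1.5, 1.7]
tool_pos: [577.0, 64.8, 48.4]
ft_force: [-9.2, 3.4, 8.2]
```

Contact with both the bar and the plate. I release, check, and press.

```bash
python3 -m jog '{"xyz":[[0,0,0],[0,0,0],[0,0,0],[0,0,0],[0,0,0]],"dr":[[0,0,0],[0,0,0],[0,0,0],[0,0,0],[0,0,0]]}' 2.6| grep -E "pos|ft|open"
python3 -m jog '{"xyz":[[0,0.1,-0.5],[0,0,-2],[0,0,-4],[0,0,-4],[0,0,0]],"dr":[[0,0,0],[0,0,0],[0,0,0],[0,0,0],[0,0,0]]}' 3| grep -E "pos|ft"
python3 -m jog '{"xyz":[[-3.5,0,-2],[-3.5,0,-2],[0,0,0],[0,0,0],[0,0,0]],"dr":[[0,0,0],[0,0,0],[0,0,0],[0,0,0],[0,0,0]]}' 0| grep -E "pos|ft"
python3 - <<'E'
from h import *
im,p=snap('wrist','w12.png');amber(p,im,42,box=(0,0,560,240))
to(513.5,-64,112)
E
```

```text
tool_pos: [579.0, 64.8, 48.3]
ft_force: [0.4, 0.5, -0.5]
opening: 25.6
tool_pos: [581.2, 65.8, 159.7]
ft_force: [0.7, -0.6, 0.2]
tool_pos: [584.6, 133.9, 192.6]
ft_force: [-0.2, -0.9, -0.5]
amber [576.6  64.9] [50.4 38.7] long axis 83.1 px [278. 123.]
to [20.41, 4.93, 8.07] heading 173.8
```

Run:
```python
from h import *
p=ctrl.camera_params('wrist');im=cv2.imread('pics/w12.png')[:,:,::-1].copy()
for f in (0,1,2):
  lines(p,im,[((299,103),(299,146))],42,f,5)
  lines(p,im,[((256,20),(257,85)),((258,165),(259,212))],36,f,5)
cv2.imwrite('pics/w12c.png',cv2.resize(im[40:220,190:400,::-1],None,fx=3.3,fy=3.3,interpolation=cv2.INTER_CUBIC))
```

```text
line [556.8  67.7] 83.0 res 0.17
line [587.2  -9.1] 83.22 res 0.2
line [601.7 121.2] 83.74 res 0.08
line [556.3  61.5] 83.38 res 0.13
line [ 5.883e+02 -5.000e-01] 83.04 res 0.25
line [602.8 131.2] 82.99 res 0.14
line [557.2  67.6] 83.72 res 0.11
line [587.9  -3.1] 82.52 res 0.18
line [602.5 130.3] 83.18 res 0.1
```

View pics/w12c.png

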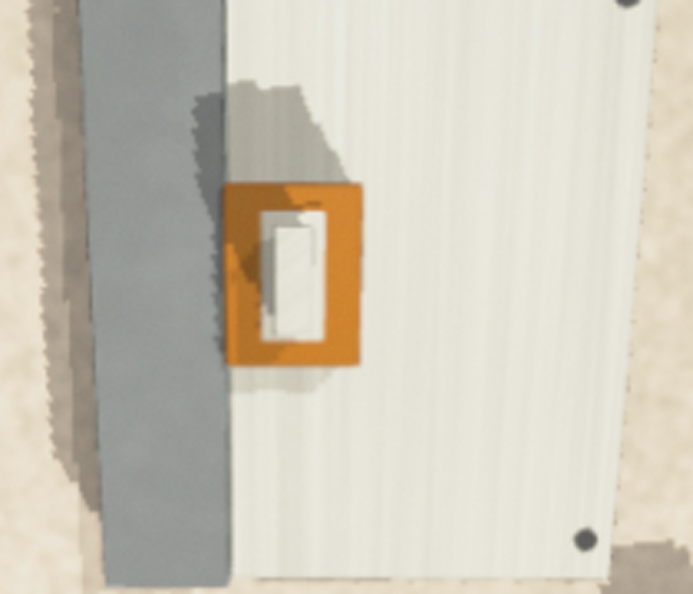

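The crop shows the block's left side on the bar line at x≈228 with no gap, so I press.

```bash
python3 -m jog '{"xyz":[[4.08,0.99,1],[4.08,0.99,1],[4.08,0.99,2],[4.08,0.99,2],[4.08,0.99,2]],"dr":[[0,0,0],[0,0,0],[0,0,0],[0,0,0],[0,0,0]]}' | grep -E "pos|ft"
python3 -m jog '{"xyz":[[0,0,2.5],[0,0,2.5],[0,0,1.4],[0,0,0],[0,0,0]],"dr":[[0,0,0],[0,0,0],[0,0,0],[0,0,0],[0,0,0]]}' | grep -E "pos|ft"
for i in 1 2 3; do python3 -m jog '{"xyz":[[0,0,0.3],[0,0,0]],"dr":[[0,0,0],[0,0,0]]}' | grep -E "pos|ft"; done
```

```text
tool_pos: [512.7, -65.2, 112.3]
ft_force: [0.8, -0.6, 0.2]
tool_pos: [513.9, -63.6, 49.2]
ft_force: [-0.6, 1.7, 0.6]
tool_pos: [514.6, -62.9, 46.8]
ft_force: [-0.2, 0.2, -0.4]
tool_pos: [514.2, -62.9, 43.3]
ft_force: [-1.0, 1.3, -0.5]
tool_pos: [514.0, -63.0, 40.0]
ft_force: [-0.0, -0.2, -0.9]
```

```bash
for i in 1 2 3 4; do python3 -m jog '{"xyz":[[0,0,0.32],[0,0,0]],"dr":[[0,0,0],[0,0,0]]}' | grep -E "pos|ft"; done
python3 -m jog '{"xyz":[[0,0,-3],[0,0,-4.5],[0,0,-4.5],[-4.1,-0.95,-1],[-4.1,-0.95,-1]],"dr":[[0,0,0],[0,0,0],[0,0,0],[0,0,0],[0,0,0]]}' 3| grep -E "pos|ft"
python3 -m jog '{"xyz":[[-4.1,-0.95,-1],[-4.1,-0.95,-1],[-4.1,-0.95,0],[0,0,0],[0,0,0]],"dr":[[0,0,0],[0,0,0],[0,0,0],[0,0,0],[0,0,0]]}' | grep pos
python3 - <<'E'
from h import *
im,p=snap('wrist','w13.png');amber(p,im,42,box=(0,0,560,240))
to(577,64.9,50,173.65)
E
```

```text
tool_pos: [514.0, -63.0, 36.6]
ft_force: [0.2, -0.5, 0.6]
tool_pos: [514.3, -63.0, 33.6]
ft_force: [0.3, 0.1, 0.6]
tool_pos: [514.4, -63.0, 30.5]
ft_force: [-0.2, 0.5, 2.1]
tool_pos: [514.5, -63.0, 28.2]
ft_force: [-3.8, 0.6, 9.9]
tool_pos: [542.4, 16.9, 169.3]
ft_force: [1.1, 0.3, -0.3]
tool_pos: [583.0, 136.6, 186.5]
amber [576.8  64.3] [50.5 39.3] long axis 83.9 px [276. 120.]
to [7.09, -0.2, 13.67] heading 173.9 turn z 0.004
```

```bash
python3 -m jog '{"xyz":[[3.5,-0.05,3],[3.55,-0.05,3],[0,0,4],[0,0,2.2],[0,0,0]],"dr":[[0,0,0.004],[0,0,0],[0,0,0],[0,0,0],[0,0,0]]}' | grep -E "pos|ft"
python3 -m jog '{"xyz":[[0,0,0.8],[0,0,0.4],[0,0,0],[0,0,0]],"dr":[[0,0,0],[0,0,0],[0,0,0],[0,0,0]]}' | grep -E "pos|ft"
python3 -c "
from h import *
to(577,64.8,49,173.65)"
```

```text
tool_pos: [573.8, 63.1, 62.4]
ft_force: [0.4, -0.6, 0.2]
tool_pos: [577.2, 65.9, 54.4]
ft_force: [-0.2, -0.1, -0.1]
to [0.11, 0.01, 0.54] heading 173.7 turn z 0.0
```

```bash
python3 -m jog '{"xyz":[[0.1,0,0.4],[0,0,0.15],[0,0,0]],"dr":[[0,0,0],[0,0,0],[0,0,0]]}' | grep -E "pos|ft"
python3 -m jog '{"xyz":[[0,0,0],[0,0,0],[0,0,0],[0,0,0],[0,0,0]],"dr":[[0,0,0],[0,0,0],[0,0,0],[0,0,0],[0,0,0]]}' 0.6 30| grep -E "pos|ft|open|grip"
python3 -m jog '{"xyz":[[0,0,0],[0,0,-0.5],[0,0.5,-1],[0,0.8,0],[0,0.8,0]],"dr":[[0,0,0],[0,0,0],[0,0,0],[0,0,0],[0,0,0]]}'| grep -E "pos|ft|open|grip"
for i in 1 2; do python3 -m jog '{"xyz":[[0,0,0],[0,0,0],[0,0,0],[0,0,0],[0,0,0]],"dr":[[0,0,0.145],[0,0,0.145],[0,0,0.145],[0,0,0.145],[0,0,0.145]]}'| grep -E "pos|open|grip"; done
python3 -m jog '{"xyz":[[0,0,0],[0,0,0],[0,0,0]],"dr":[[0,0,0.12],[0,0,0],[0,0,0]]}'| grep -E "pos|ft|open|grip"
python3 - <<'E'
from h import *
n=545;m=130;to(n*.9937+m*.1123,-n*.1123+m*.9937,49,83.65)
E
```

```text
tool_pos: [576.4, 64.5, 47.8]
ft_force: [0.5, -0.8, -1.0]
tool_pos: [576.6, 64.6, 48.0]
ft_force: [0.4, 1.2, -0.3]
opening: 9.7
gripper_force: 30.0
tool_pos: [555.0, 67.0, 63.4]
ft_force: [-0.2, 0.3, -2.0]
opening: 10.1
gripper_force: 30.0
tool_pos: [554.7, 66.9, 62.9]
opening: 10.1
gripper_force: 30.0
tool_pos: [554.7, 66.9, 62.9]
opening: 10.0
gripper_force: 30.0
tool_pos: [555.2, 66.9, 62.9]
ft_force: [-1.1, 0.0, -0.9]
opening: 9.9
gripper_force: 30.0
to [-0.09, 0.12, 1.39] heading 83.9 turn z 0.004
```

```bash
python3 -m jog '{"xyz":[[0,0,0.8],[0,0,0.5],[0,0,0.13],[0,0,0],[0,0,0]],"dr":[[0,0,0.004],[0,0,0],[0,0,0],[0,0,0],[0,0,0]]}' | grep -E "pos|ft"
python3 -m jog '{"xyz":[[-0.5,0,0],[-0.5,0,0],[-0.3,0,0],[-0.1,0,0],[0,0,0]],"dr":[[0,0,0],[0,0,0],[0,0,0],[0,0,0],[0,0,0]]}' | grep -E "pos|ft"
for i in 1 2 3 4; do python3 -m jog '{"xyz":[[-0.1,0,0.02],[0,0,0]],"dr":[[0,0,0],[0,0,0]]}' | grep -E "pos|ft"; done
```

```text
tool_pos: [555.6, 66.8, 48.4]
ft_force: [-0.7, 0.8, -0.9]
tool_pos: [569.7, 65.2, 48.5]
ft_force: [-0.4, 0.9, -1.5]
tool_pos: [570.0, 65.0, 48.2]
ft_force: [-2.9, 0.4, -0.8]
tool_pos: [570.0, 64.9, 48.1]
ft_force: [-6.3, 2.6, 1.7]
tool_pos: [570.1, 64.9, 48.1]
ft_force: [-11.9, 4.3, 7.5]
tool_pos: [570.1, 64.8, 48.1]
ft_force: [-17.5, 6.2, 14.0]
```

```bash
python3 -m jog '{"xyz":[[0,0,0],[0,0,0],[0,0,0],[0,0,-0.3],[0,0,-2]],"dr":[[0,0,0],[0,0,0],[0,0,0],[0,0,0],[0,0,0]]}' 3 | grep -E "pos|ft"
python3 -m jog '{"xyz":[[0,0,-4],[0,0,-4],[-2.5,-1,-3],[-2.5,-1,0],[0,0,0]],"dr":[[0,0,0],[0,0,0],[0,0,0],[0,0,0],[0,0,0]]}' 0| grep -E "pos|ft"
python3 -m jog '{"xyz":[[0,0,0],[0,0,0]],"dr":[[0,0,0],[0,0,0]]}'| grep -E "pos|ft"
python3 - <<'E'
from h import *
im,p=snap('wrist','w14.png');amber(p,im,42,box=(0,0,560,240))
to(513.5,-64,112)
cv2.imwrite('pics/w14c.png',cv2.resize(im[20:240,100:400,::-1],None,fx=2.6,fy=2.6))
E
```

```text
tool_pos: [572.3, 64.2, 69.2]
ft_force: [0.1, 0.7, 0.6]
tool_pos: [623.7, 38.3, 182.1]
ft_force: [-0.8, -0.1, -1.0]
tool_pos: [620.3, 39.2, 180.3]
ft_force: [-0.2, 0.5, 0.0]
amber [570.1  64.4] [38.7 50.3] long axis 173.6 px [300. 142.]
amber [470.2 221.3] [49.9 11.4] long axis 86.7 px [470.   7.]
to [9.42, -11.48, 6.86] heading 83.5
```

View pics/w14c.png

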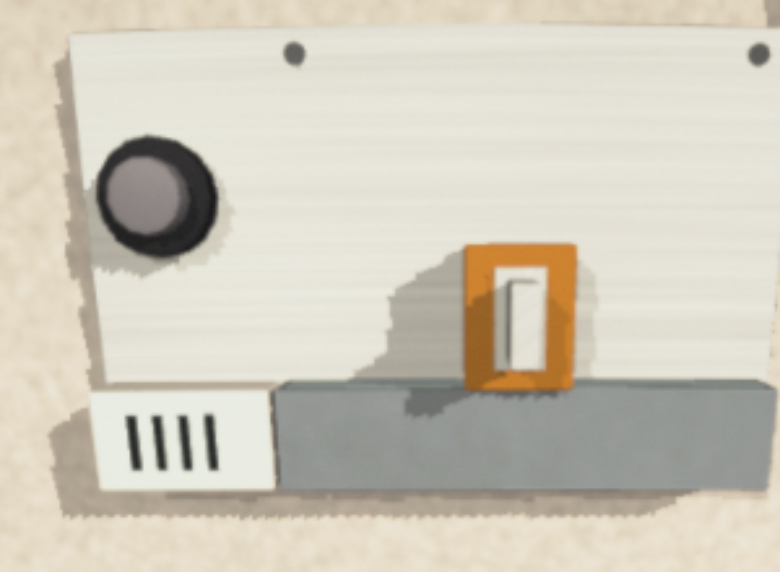

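The short block's end is flush against the bar at about (520,388) in the crop, square to it. I press.

```bash
python3 -m jog '{"xyz":[[2.36,-2.88,0],[2.36,-2.88,1],[2.36,-2.88,3],[2.36,-2.88,3],[0,0,3]],"dr":[[0,0,0],[0,0,0],[0,0,0],[0,0,0],[0,0,0]]}' | grep -E "pos|ft"
python3 -m jog '{"xyz":[[0,0,2.5],[0,0,1],[0,0,0.3],[0,0,0.3],[0,0,0]],"dr":[[0,0,0],[0,0,0],[0,0,0],[0,0,0],[0,0,0]]}' | grep -E "pos|ft"
for i in 1 2 3 4; do python3 -m jog '{"xyz":[[0,0,0.3],[0,0,0]],"dr":[[0,0,0],[0,0,0]]}' | grep -E "pos|ft"; done
```

```text
tool_pos: [510.0, -66.3, 80.3]
ft_force: [1.4, 0.9, -0.0]
tool_pos: [514.7, -64.1, 40.5]
ft_force: [0.3, 0.2, -0.4]
tool_pos: [514.3, -64.3, 37.2]
ft_force: [1.0, -0.4, 0.8]
tool_pos: [514.3, -64.4, 33.8]
ft_force: [-0.4, -0.3, 0.9]
tool_pos: [514.3, -64.4, 30.7]
ft_force: [0.2, 0.0, 2.6]
tool_pos: [514.4, -64.4, 28.2]
ft_force: [-1.4, 0.3, 6.6]
```

```bash
python3 -m jog '{"xyz":[[0,0,0.1],[0,0,0],[0,0,-3],[0,0,-4],[0,0,-4]],"dr":[[0,0,0],[0,0,0],[0,0,0],[0,0,0],[0,0,0]]}' 3 | grep -E "pos|ft"
python3 -m jog '{"xyz":[[0,0,-4],[0,0,0],[0,0,0]],"dr":[[0,0,0],[0,0,0],[0,0,0]]}' | grep -E "pos|ft"
python3 - <<'E'
from h import *
im,p=snap('wrist','w15.png');amber(p,im,42,box=(0,0,560,240))
to(570.2,64.6,49,83.65)
E
```

```text
tool_pos: [513.3, -64.6, 137.4]
ft_force: [2.6, 0.2, -0.3]
tool_pos: [514.3, -64.2, 177.4]
ft_force: [-0.3, -0.5, 0.3]
amber [554.1  60.3] [48.3 35.9] long axis 83.5 px [408. 222.]
amber [431.6 192.9] [64.4 24.9] long axis 5.3 px [547.  78.]
to [-4.17, 13.46, 12.73] heading 83.4 turn z -0.004
```

```bash
python3 -m jog '{"xyz":[[-1.4,4.48,2],[-1.4,4.48,2],[-1.37,4.48,2],[0,0,3],[0,0,2]],"dr":[[0,0,-0.004],[0,0,0],[0,0,0],[0,0,0],[0,0,0]]}' | grep -E "pos|ft"
python3 -m jog '{"xyz":[[0,0,0.8],[0,0,0.5],[0,0,0.3],[0,0,0],[0,0,0]],"dr":[[0,0,0],[0,0,0],[0,0,0],[0,0,0],[0,0,0]]}' | grep -E "pos|ft"
python3 -m jog '{"xyz":[[0,0,0],[0,0,0],[0,0,0],[0,0,0],[0,0,0]],"dr":[[0,0,0],[0,0,0],[0,0,0],[0,0,0],[0,0,0]]}' 0.6 30| grep -E "pos|ft|open|grip"
python3 -m jog '{"xyz":[[0,0,0],[0.2,0,-1],[0.5,0,-2.5],[0,0,-2.5],[0,0,0]],"dr":[[0,0,0],[0,0,0],[0,0,0],[0,0,0],[0,0,0]]}' | grep -E "pos|ft|open|grip"
python3 -c "
from h import *
to(417.5,-326,80,165.5)"
```

```text
tool_pos: [567.6, 62.7, 63.9]
ft_force: [0.1, -0.9, 0.1]
tool_pos: [569.9, 62.0, 52.9]
ft_force: [-0.2, -0.3, 0.4]
tool_pos: [569.2, 61.9, 51.9]
ft_force: [0.5, -0.2, -1.4]
opening: 9.4
gripper_force: 30.0
tool_pos: [564.6, 63.5, 116.3]
ft_force: [0.4, -0.1, -1.2]
opening: 9.7
gripper_force: 30.0
to [10.39, -40.33, 3.46] heading 83.7 turn z -1.427
```

```bash
python3 -m jog '{"xyz":[[0.7,-2.5,0],[1.1,-4.4,0],[1.2,-4.4,0],[1.2,-4.4,0],[1.2,-4.4,0]],"dr":[[0,0,0],[0,0,0],[0,0,0],[0,0,0],[0,0,0]]}' | grep -E "pos|ft|open|grip"
python3 -m jog '{"xyz":[[1.2,-4.4,0],[1.2,-4.4,0],[1.2,-4.4,0],[1.2,-4.4,0],[0.5,-2.6,0]],"dr":[[0,0,0],[0,0,0],[0,0,0],[0,0,0],[0,0,0]]}' | grep -E "pos|ft|open|grip"
python3 -m jog '{"xyz":[[0,0,2],[0,0,2],[0,0,0],[0,0,0]],"dr":[[0,0,0],[0,0,0],[0,0,0],[0,0,0]]}' | grep -E "pos|ft|open|grip"
python3 - <<'E'
from h import *
to(417.7,-326,45);im,p=snap('wrist','w16.png');amber(p,im,65,box=(0,0,560,240))
E
```

```text
tool_pos: [485.5, -132.4, 112.2]
ft_force: [1.3, -1.4, -2.0]
opening: 9.9
gripper_force: 30.0
tool_pos: [409.9, -328.1, 112.1]
ft_force: [1.1, 0.0, -1.8]
opening: 9.9
gripper_force: 30.0
tool_pos: [411.5, -326.0, 72.2]
ft_force: [0.4, 1.5, -0.7]
opening: 9.6
gripper_force: 30.0
to [-0.62, 0.07, 2.72] heading 83.7
amber [ 389.1 -324.1] [39.7 23.3] long axis 83.7 px [278. 219.]
```

```bash
python3 -m jog '{"xyz":[[-0.3,0.05,1],[-0.3,0,1],[0,0,0.6],[0,0,0.1],[0,0,0]],"dr":[[0,0,0],[0,0,0],[0,0,0],[0,0,0],[0,0,0]]}' | grep -E "pos|ft|open|grip"
for i in 1 2; do python3 -m jog '{"xyz":[[0,0,0.1],[0,0,0]],"dr":[[0,0,0],[0,0,0]]}' | grep -E "pos|ft"; done
```

```text
tool_pos: [417.6, -326.1, 44.6]
ft_force: [-0.3, 0.0, -0.8]
opening: 9.8
gripper_force: 30.0
tool_pos: [417.9, -326.2, 44.2]
ft_force: [-0.4, 0.1, -1.6]
tool_pos: [417.8, -326.2, 43.1]
ft_force: [-0.5, 0.2, -3.0]
```

```bash
python3 -m jog '{"xyz":[[0,0,0.1],[0,0,0]],"dr":[[0,0,0],[0,0,0]]}' | grep -E "pos|ft"
python3 -m jog '{"xyz":[[0,0,0],[0,0,0],[0,0,0],[0,0,0],[0,0,-1]],"dr":[[0,0,0],[0,0,0],[0,0,0],[0,0,0],[0,0,0]]}' 3 | grep -E "pos|ft|open|grip"
python3 -m jog '{"xyz":[[0,0,-3],[0,0,-4],[0,0,-4],[-4,0,-4],[0,0,0]],"dr":[[0,0,0],[0,0,0],[0,0,0],[0,0,0],[0,0,0]]}' | grep -E "pos|ft|open|grip"
python3 -m jog '{"xyz":[[0,0,0],[0,0,0]],"dr":[[0,0,0],[0,0,0]]}' | grep -E "pos"
python3 - <<'E'
from h import *
im,p=snap('wrist','w17.png');amber(p,im,33,box=(0,0,560,240))
hsv=cv2.cvtColor(im,cv2.COLOR_RGB2HSV);cv2.imwrite('pics/w17s.png',im[:260,:,::-1])
T,q=snap('top','top3.png');amber(q,T,30,40,(180,200,300,330))
to(468,200,200)
E
```

```text
tool_pos: [417.9, -326.3, 42.8]
ft_force: [-2.2, 1.8, 5.5]
tool_pos: [416.8, -325.8, 51.2]
ft_force: [-0.5, 0.5, 0.4]
opening: 30.2
gripper_force: 0.0
tool_pos: [458.3, -332.1, 204.0]
ft_force: [0.2, -1.1, -1.8]
opening: 29.7
gripper_force: 0.0
tool_pos: [451.9, -329.6, 196.6]
amber [ 417.6 -326.8] [41.4 54. ] long axis 173.9 px [278. 158.]
amber [434.  238.4] [41.5 69.6] long axis 173.1 px [197. 274.]
to [4.22, 52.83, -0.33] heading 83.7
```

View pics/w17s.png

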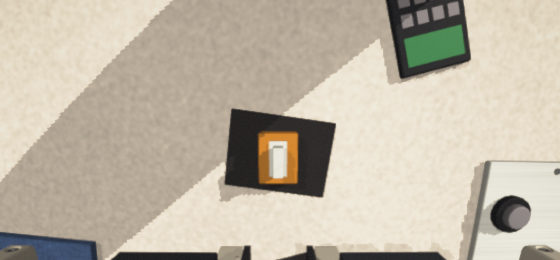

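The short block stands upright at (278,158), close to the middle of the mat, whose corners are at (233,109), (335,124), (323,196) and (226,183).

```bash
python3 - <<'E'
from h import *
p=ctrl.camera_params('wrist')
w=ray(p,[(233,109),(335,124),(323,196),(226,183)],3)[:,:2];print(w.mean(0),np.round(w).tolist())
E
for i in 1 2; do python3 -m jog '{"xyz":[[0.37,4.7,0],[0.37,4.7,0],[0.37,4.7,0],[0.37,4.7,0],[0.37,4.7,0]],"dr":[[0,0,0],[0,0,0],[0,0,0],[0,0,0],[0,0,0]]}' 4 | grep -E "pos"; done
python3 -m jog '{"xyz":[[0.37,4.7,0],[0.37,4.7,0],[0,0,0],[0,0,0],[0,0,0]],"dr":[[0,0,0],[0,0,0],[0,0,0],[0,0,0],[0,0,0]]}' | grep -E "pos"
python3 - <<'E'
from h import *
im,p=snap('wrist','w18.png');amber(p,im,30,box=(0,0,560,240));to(430,240,36,83.6)
E
```

```text
[ 417.20740347 -325.15891433] [[364.0, -369.0], [391.0, -262.0], [470.0, -281.0], [443.0, -389.0]]
tool_pos: [459.3, -93.1, 196.8]
tool_pos: [466.9, 142.5, 196.9]
tool_pos: [470.3, 234.3, 196.8]
amber [430.9 239.7] [39.2 68.2] long axis 173.7 px [280. 152.]
to [4.08, 0.15, 16.1] heading 83.6 turn z 0.001
```

```bash
python3 -m jog '{"xyz":[[2,0.06,4],[2,0.06,4],[0,0,4],[0,0,2],[0,0,0]],"dr":[[0,0,0],[0,0,0],[0,0,0],[0,0,0],[0,0,0]]}' | grep -E "pos|ft"
python3 -m jog '{"xyz":[[0,0,0.8],[0,0,0.5],[0,0,0.5],[0,0,0],[0,0,0]],"dr":[[0,0,0],[0,0,0],[0,0,0],[0,0,0],[0,0,0]]}' | grep -E "pos|ft"
python3 -c "
from h import *
to(430.9,239.7,36,83.65)"
```

```text
tool_pos: [429.8, 238.2, 55.1]
ft_force: [0.6, -0.3, -0.0]
tool_pos: [431.4, 241.1, 39.7]
ft_force: [-0.2, -0.7, 0.1]
to [0.03, -0.15, 0.37] heading 83.7 turn z 0.001
```

```bash
python3 -m jog '{"xyz":[[0,-0.1,0.3],[0,0,0],[0,0,0]],"dr":[[0,0,0],[0,0,0],[0,0,0]]}' | grep -E "pos|ft"
python3 -m jog '{"xyz":[[0,0,0],[0,0,0],[0,0,0],[0,0,0],[0,0,0]],"dr":[[0,0,0],[0,0,0],[0,0,0],[0,0,0],[0,0,0]]}' 0.6 30| grep -E "pos|ft|open|grip"
python3 -m jog '{"xyz":[[0,0,-1],[0,0,-2],[0,0,-3],[-0.3,-1,-1],[-1,-2.5,0]],"dr":[[0,0,0],[0,0,0],[0,0,0],[0,0,0],[0,0,0]]}' | grep -E "pos|ft|open|grip"
for i in 1 2; do python3 -m jog '{"xyz":[[-1.7,-4.2,0],[-1.7,-4.2,0],[-1.7,-4.2,0],[-1.7,-4.2,0],[-1.7,-4.2,0]],"dr":[[0,0,0],[0,0,0],[0,0,0],[0,0,0],[0,0,0]]}' | grep -E "pos|ft|open|grip"; done
python3 -m jog '{"xyz":[[-1.7,-4.2,0],[-1.7,-4.2,0],[-0.6,-2,0],[0,0,0],[0,0,0]],"dr":[[0,0,0],[0,0,0],[0,0,0],[0,0,0],[0,0,0]]}' | grep -E "pos|ft|open|grip"
python3 -c "
from h import *
to(590,-345.3,45)"
```

```text
tool_pos: [431.0, 240.0, 36.4]
ft_force: [-0.3, 0.8, 1.2]
tool_pos: [431.1, 240.0, 36.4]
ft_force: [-0.2, -0.4, -0.4]
opening: 9.9
gripper_force: 30.0
tool_pos: [441.1, 205.2, 108.7]
ft_force: [0.4, -0.8, -2.4]
opening: 10.0
gripper_force: 30.0
tool_pos: [501.3, -16.5, 106.6]
ft_force: [0.9, 0.1, -0.2]
opening: 9.5
gripper_force: 30.0
tool_pos: [562.5, -234.6, 106.4]
ft_force: [1.2, 0.3, -1.4]
opening: 9.7
gripper_force: 30.0
tool_pos: [590.1, -340.5, 105.7]
ft_force: [-0.0, 0.3, -2.0]
opening: 9.9
gripper_force: 30.0
to [-0.05, -0.48, 6.07] heading 83.6
```

```bash
python3 -m jog '{"xyz":[[-0.05,-0.45,2],[0,0,2],[0,0,1.5],[0,0,0.7],[0,0,0]],"dr":[[0,0,0],[0,0,0],[0,0,0],[0,0,0],[0,0,0]]}' | grep -E "pos|ft|open|grip"
python3 -m jog '{"xyz":[[0,0,0.1],[0,0,0],[0,0,0]],"dr":[[0,0,0],[0,0,0],[0,0,0]]}' | grep -E "pos|ft"
python3 -m jog '{"xyz":[[0,0,0.15],[0,0,0]],"dr":[[0,0,0],[0,0,0]]}' | grep -E "pos|ft"
python3 -m jog '{"xyz":[[0,0,0.1],[0,0,0]],"dr":[[0,0,0],[0,0,0]]}' | grep -E "pos|ft"
```

```text
tool_pos: [590.7, -343.8, 43.5]
ft_force: [0.7, 0.8, -1.3]
opening: 9.9
gripper_force: 30.0
tool_pos: [591.7, -344.8, 44.3]
ft_force: [-0.2, -0.4, -1.2]
tool_pos: [591.2, -344.7, 42.0]
ft_force: [-0.7, 0.2, -1.9]
tool_pos: [591.1, -344.7, 40.7]
ft_force: [-0.1, 0.1, -1.3]
```

```bash
for i in 1 2; do python3 -m jog '{"xyz":[[0.03,0,0.1],[0,0,0]],"dr":[[0,0,0],[0,0,0]]}' | grep -E "pos|ft"; done
python3 -m jog '{"xyz":[[0,0,0],[0,0,0],[0,0,0],[0,0,0],[0,0,-1]],"dr":[[0,0,0],[0,0,0],[0,0,0],[0,0,0],[0,0,0]]}' 3 | grep -E "pos|ft|open|grip"
python3 -m jog '{"xyz":[[0,0,-3],[0,0,-4],[0,0,-4],[-4,0,-4],[0,0,0]],"dr":[[0,0,0],[0,0,0],[0,0,0],[0,0,0],[0,0,0]]}' | grep -E "pos|ft|open|grip"
python3 -m jog '{"xyz":[[0,4,-2],[0,4,-2],[0,0,0],[0,0,0],[0,0,0]],"dr":[[0,0,0],[0,0,0],[0,0,0],[0,0,0],[0,0,0]]}' | grep -E "pos"
python3 - <<'E'
from h import *
im,p=snap('wrist','w19.png');amber(p,im,33,box=(0,0,560,250))
T,q=snap('top','top4.png')
S,_=snap('scene','scene4.png')
E
```

```text
tool_pos: [590.8, -344.6, 39.7]
ft_force: [-0.2, -0.0, -1.6]
tool_pos: [590.9, -344.7, 39.3]
ft_force: [-1.0, 1.1, 2.2]
tool_pos: [589.6, -344.3, 47.7]
ft_force: [0.5, -0.4, 0.2]
opening: 29.6
gripper_force: 0.0
tool_pos: [631.1, -350.2, 201.8]
ft_force: [0.5, -0.5, -0.1]
opening: 30.0
gripper_force: 0.0
tool_pos: [634.1, -269.2, 233.8]
amber [ 591.  -342.9] [45.5 71.4] long axis 174.0 px [210. 152.]
amber [ 443.6 -327.2] [45.2 16.1] long axis 82.5 px [202.   8.]
```

View pics/scene4.png

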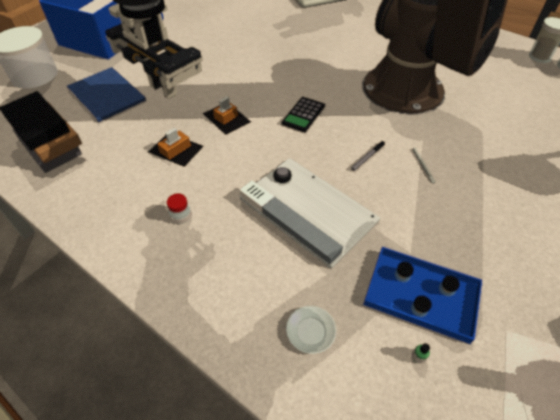

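All three pots stand upright in the tray at (404,271), (449,285) and (422,304), and both blocks are upright on the swapped mats. The jar, dish and vial are untouched. One last check of the block centres before handing in.

Run:
```python
from h import *
T=cv2.imread('pics/top4.png')[:,:,::-1].copy();q=ctrl.camera_params('top');amber(q,T,33,40,(370,190,450,310))
p=ctrl.camera_params('wrist');im=cv2.imread('pics/w19.png');g=(im.max(2)<50).astype(np.uint8)*255
g[:, :120]=0;g[:,300:]=0;g[240:]=0;g[:60]=0
m=cv2.morphologyEx(g,cv2.MORPH_CLOSE,np.ones((3,3)));c=max(cv2.findContours(m,cv2.RETR_EXTERNAL,cv2.CHAIN_APPROX_NONE)[0],key=cv2.contourArea)
w=ray(p,c.reshape(-1,2),3)[:,:2].astype(np.float32);print(cv2.minAreaRect(w))
print(ctrl.get_obs()['time'])
```

```text
amber [ 420.7 -322.3] [49.9 56.1] long axis 173.1 px [404. 283.]
amber [ 591.9 -340.7] [50.8 74.5] long axis 174.5 px [411. 220.]
((585.620849609375, -326.17486572265625), (80.91331481933594, 69.62775421142578), 9.845205307006836)
80.0
```

```bash
python3 -c "
from plant import ctrl
print(ctrl.finish_job())"
```

```text
the job is handed in; nothing more can be done
None
```

I handed the job in at 80 s: the three pots stand in the tray, both blocks were scanned side-on then end-on with the longer one first, each block stands upright near the middle of the other's mat by my last camera checks, and the jar, dish and bottle were left alone.

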